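# Show the burner cap to the inspection camera

## Robot

A 6-joint arm with a two-finger parallel gripper is mounted at the origin on the work surface. World frame = base frame: x ahead of the robot, y to its left, z up, the work surface at z = 0. Lengths are in mm, angles in rad, forces in N, time in s.
With the tool pointing down it reaches from about 275 to 975 mm from the base axis. Payload 8.4 kg.
Tool frame: the origin (TCP) lies midway between the tips of the shut fingers; the grasp point (between the pads) lies 19 mm behind it; z points along the fingers, y is the direction in which the jaws open and shut (so a half turn about z gives the same grasp; the last joint's range is limited). The gripper opens to 92 mm and grips with 3 to 60 N. Pads are 20 mm wide; open, the fingers measure 128 mm over their backs; the gripper's body (75 mm by 189 mm) begins 69 mm behind the grasp point.
Start: joints at [-1.176, 0.353, 1.633, -0, 1.155, -0.002], TCP at [241.542, -576.442, 214.583] pointing down, gripper open.
Joint ranges: [-2.63, 2.63], [-0.92, 2.1], [0.06, 2.66], [-1.3, 4.44], [0, 2.69], [-3.02, 3.02]. Speed limits (rad/s): [2.22, 2.22, 2.79, 3.14, 3.14, 3.14].

## Interface

Orientations are given as a 3x3 rotation matrix whose columns are the frame's x, y, z axes.
In Python, from bench import readout, vision, manip gives the robot as it stands.
- The arm moves only by the tool carry_out, never from a script. Its arguments are lists of equal length, an entry for each row: "linear": the shift along the tool's x, y, z in units of 30 mm (1.0 is 30 mm), a list of three; "turn": the turn, a rotation vector about the tool's x, y, z in units of 6 degrees (1.0 is 6 degrees), a list of three. A call has 1 to 20 rows; each row is the pose to reach, as a shift and turn from the pose commanded when the call began, along the tool's axes at that moment; what a row does not reach only later rows make up. A row lasts 1/10 s, in which the tool goes at most 50 mm and 8.59 degrees, less where a joint would pass 70% of its speed; a pose out of reach is approached as far as the arm can. A call with a gripper value outside its range is refused whole. "fingers" is the closure, from -1 (fully open) to 1 (shut), set as the call begins (left out, the last holds). The fingers move at their own pace and stop on an object; "grip_force" is the grip in N (left out, the last holds). Time passes only in rows, so rows that repeat a pose let the fingers close. It gives the time, the measured TCP pose, the force and the opening at its end, in the units of the state.
- readout.sense(): the state, without advancing time (a new reading comes with each control period).
- vision.snapshot(name): name is "side" or "top"; returns the picture (420x560x3 uint8, red, green, blue); there is no depth.
- vision.camera_model(name): a dict with "vertical_fov" (degrees; the focal length in pixels is half the picture's height over the tangent of half this angle, whatever the lens; pixels are square), "cx", "cy" (the principal point, pixels), "view" (4x4, takes a point from world to camera coordinates). Camera axes: x right, y down, z forward; pixel columns grow to the right and rows downward; lengths in mm; the calibration is good to about 2 mm. A picture is of the moment at which its call begins. camera_model takes no time and is no camera call.
- manip.sign_off(): hands the job in, once; it reports no verdict.
The state is a dict: "time_s": time; "qpos": joint angles; "joint_vel": joint speeds; "joint_efforts": joint torques, N m; "ee_pos": TCP position; "tool_rot": TCP orientation; "ft_force": force on the tool from outside, world axes, zero at the start; "wrist_torque": the same for the moment, N m; "gripper_width": finger opening in mm.
Only numpy, scipy, OpenCV 4.12 (cv2) and the standard library are available. Lean on these libraries where they do the work, as an engineer would, in place of code of your own. Each camera call takes 0.05 s, during which the arm holds its last target.

## Task

The little inspection camera has toppled over: stand it upright on the blue worktop again and let go of it. Then lift the cap off the small bare burner of the hob and finish while still holding it in the air, motionless, its underside squarely facing the lens and centred in front of it, about 10 cm away. Leave the mug, jar, food container and bottle where they are.

Things in the scene. Friction and masses are not known exactly. Their poses are not given: they have to be found in the camera images.
- camera: Grey camera, 50x50 mm section, 110 tall, heavy base, 0.35 kg, stands freely. Origin: centre of underside; z up its height, x to the lens side. Flat sides up to z=75 mm; above, the +x side slopes 45 deg from (x25,z75) to (x-10,z110) and bears the lens. Starts lying on its -y side: y up, z level to about world +y, x level towards the robot; turned 90 deg about its x it stands, lens to the robot.
- camera_lens: Lens fixed in the camera's sloping face: black barrel 26 mm across in a white ring 38 mm across, standing 4 mm out. Origin: centre of the front glass, at x 10.3, y 0, z 95.3 mm in the camera's frame. Its z axis is the viewing direction, out of the lens; 45 degrees above level when the camera stands. Its y axis is parallel to the camera's y.
- cap: Black iron burner cap, loose, 0.16 kg: disc 56 mm wide, 10 thick, with a boss 28 mm wide, 6 deep under its middle. Origin: centre of the boss's underside; z up out of the top; disc spans z = 6 to 16 mm. Boss sits with 2 mm play in the burner's hole: lift straight up. The rim overhangs the 44 mm wide burner by 6 mm and is free all round; the hob plate lies 16 mm below the origin.
- hob: Fixed white gas hob on the worktop, plate 510 (x) x 300 (y) x 12 mm. Origin: centre of its underside. Small bare burner, where the cap sits, at x = -105, y = 0 mm. Two knobs 23 mm tall above the plate at x = -215, y = +-60 mm. The large burner at x = +125 mm lies under a black pan support 210 mm square, 51 mm above the worktop.
- mug: Bystander: white mug, 80 mm wide and 90 mm tall, with a handle. Origin: centre of its underside.
- jar: Bystander: glass jar with steel lid, 68 mm wide and 95 mm tall. Origin: centre of its underside.
- container: Bystander: closed food container with white lid, 96 x 146 x 63 mm tall. Origin: centre of its underside.
- bottle: Bystander: brown sauce bottle, 64 mm wide and 230 mm tall. Origin: centre of its underside.

How it is judged:
By the outcome, as a careful person would: the job done as asked, in the order asked, and still so for the second after the job is handed in, while the arm keeps its last pose, push and grip.
It also fails if it takes over 51 s, if anything falls off the work surface, if the arm or the gripper's body presses on something with over 40 N, if the wrist force passes 120 N, or if a joint passes its speed limit or range.

## Working session

There is one attempt and no reset: what is moved stays moved. The work goes in short steps, Python scripts to look and compute and a tool call to move; the robot and the scene stay as the last step left them, time stands still between calls to the robot, and variables do not carry over. Pictures are saved under pics/ and viewed, and the job is handed in when it is done.

Besides the shell and the picture viewer there is one more tool, called after "Call:" by a JSON object that holds its "api" and its "payload", one argument or row to a line. carry_out: Moves the arm, as the interface text tells. Its arguments: {"type":"object","properties":{"linear":{"type":"array"},"turn":{"type":"array"},"fingers":{"type":"number"},"grip_force":{"type":"number"}},"required":["linear","turn"]}

```bash
mkdir -p pics; ls
python3 - <<'E'
from bench import readout, vision, manip
import cv2,numpy as np
print(readout.sense())
for n in("side","top"):
    m=vision.camera_model(n);print(n,m)
    im=vision.snapshot(n);cv2.imwrite(f"pics/{n}0.png",im[:,:,::-1])
E
```

```text
pics
{'time_s': 0.0, 'qpos': array([-1.17643260e+00,  3.53613499e-01,  1.63409760e+00,  4.46141601e-06,
        1.15518526e+00, -2.41484999e-03]), 'joint_vel': array([ 0.00056233, -0.00025019, -0.00042344,  0.00089653,  0.00144381,
       -0.00143054]), 'joint_efforts': array([-3.61327169e-03, -5.93837571e+01, -3.34225237e+01,  6.96076266e-02,
        2.34337442e-02, -1.07139849e-04]), 'ee_pos': array([ 241.34337257, -576.01427825,  213.90095755]), 'tool_rot': array([[ 9.22311395e-01,  3.86447208e-01, -4.97142240e-04],
       [ 3.86447527e-01, -9.22310607e-01,  1.20520229e-03],
       [ 7.22749952e-06, -1.30369120e-03, -9.99999150e-01]]), 'ft_force': array([-0.29203217, -0.10308149, -0.48743806]), 'wrist_torque': array([-0.00334599,  0.00035574,  0.02246054]), 'gripper_width': 91.38308765859716}
side {'vertical_fov': 51.546001457050735, 'cx': 289.3947518308083, 'cy': 211.11525923825823, 'view': array([[-9.84703276e-01, -1.74181105e-01,  4.51675943e-03,
         5.55898458e+02],
       [-1.15686069e-01,  6.34187611e-01, -7.64475511e-01,
         1.28520519e+02],
       [ 1.30292716e-01, -7.53304066e-01, -6.44636946e-01,
         1.55019425e+03],
       [ 0.00000000e+00,  0.00000000e+00,  0.00000000e+00,
         1.00000000e+00]])}
top {'vertical_fov': 44.721990168014564, 'cx': 273.9017862744486, 'cy': 211.04695688879758, 'view': array([[ 1.43805842e-02, -9.99884589e-01,  4.89966156e-03,
        -5.62537852e+01],
       [-9.79781869e-01, -1.50690593e-02, -1.99500406e-01,
         5.47338163e+02],
       [ 1.99551214e-01, -1.93166717e-03, -9.79885494e-01,
         1.73190840e+03],
       [ 0.00000000e+00,  0.00000000e+00,  0.00000000e+00,
         1.00000000e+00]])}
```

View pics/side0.png

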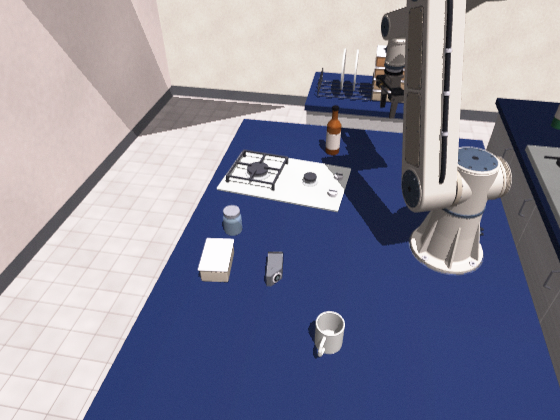

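View pics/top0.png

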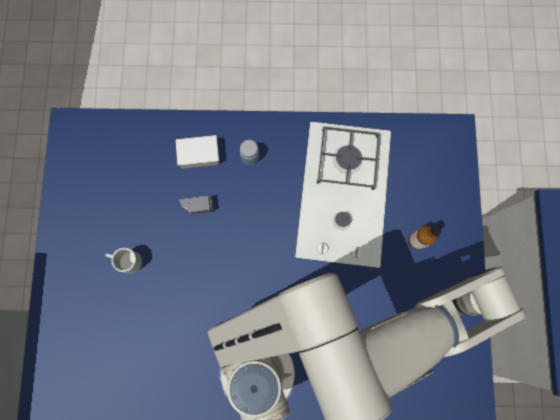

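The side view shows the toppled camera at about (275,268) and the cap at (310,179). In the top view they are at about (197,204) and (343,219). I'll enlarge both areas.

Run:
```python
import cv2,numpy as np
s=cv2.imread("pics/side0.png");t=cv2.imread("pics/top0.png")
def c(im,x,y,w,h,k): return cv2.resize(im[y:y+h,x:x+w],None,fx=k,fy=k,interpolation=cv2.INTER_CUBIC)
a=c(s,255,243,40,50,10); b=c(t,170,185,55,40,8)
cc=c(s,290,160,60,40,8); d=c(t,310,195,60,60,7)
def g(im,x,y,k):
    for i in range(0,im.shape[1],5*k): cv2.putText(im,str(x+i//k),(i,10),0,.35,(0,255,255),1);cv2.line(im,(i,0),(i,im.shape[0]),(0,120,120),1)
    for i in range(0,im.shape[0],5*k): cv2.putText(im,str(y+i//k),(0,i),0,.35,(0,255,255),1);cv2.line(im,(0,i),(im.shape[1],i),(0,120,120),1)
    return im
g(a,255,243,10);g(b,170,185,8);g(cc,290,160,8);g(d,310,195,7)
for n,i in zip("abcd",(a,b,cc,d)): cv2.imwrite(f"pics/crop0{n}.png",i)
```

```text
(no output)
```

View pics/crop0a.png

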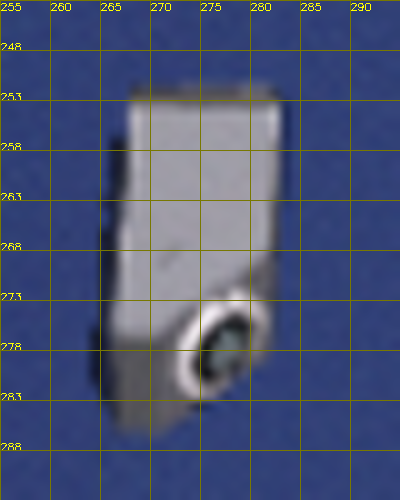

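View pics/crop0b.png

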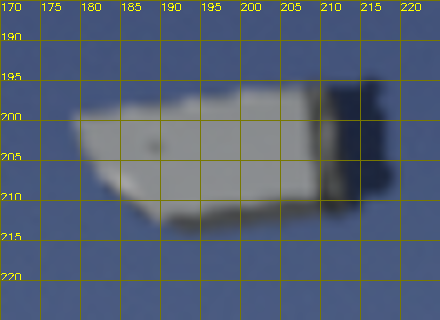

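View pics/crop0c.png

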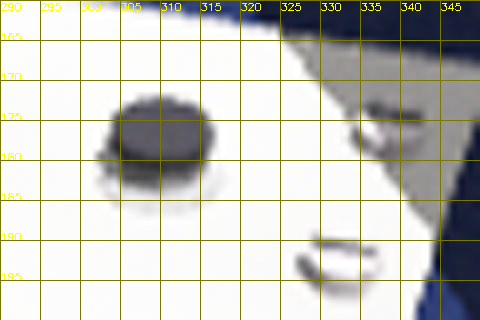

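View pics/crop0d.png

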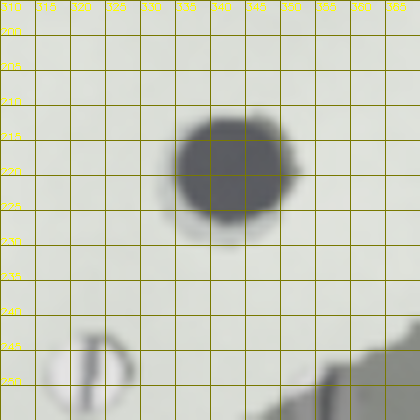

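```bash
cat > h.py <<'E'
from bench import readout, vision, manip
import cv2,numpy as np
from scipy.optimize import least_squares
from scipy.spatial.transform import Rotation as R
def proj(n,P):
    m=vision.camera_model(n);V=m["view"];P=np.atleast_2d(P)
    f=210/np.tan(np.radians(m["vertical_fov"]/2))
    c=P@V[:3,:3].T+V[:3,3]
    return c[:,:2]/c[:,2:]*f+[m["cx"],m["cy"]]
def tri(us,ut):
    r=least_squares(lambda p:np.r_[proj("side",p)[0]-us,proj("top",p)[0]-ut],[500,0,30.])
    return r.x,r.fun
def ray(n,u,z):
    return least_squares(lambda p:proj(n,[p[0],p[1],z])[0]-u,[500,0.]).x
E
python3 - <<'E'
from h import *
for n in("side","top"):
    V=vision.camera_model(n)["view"];print(n,-V[:3,:3].T@V[:3,3])
o=-.45
def S(x,y,k,x0,y0): return np.array([x0+x/k+o,y0+y/k+o])
side={ (-25,25,0):(130,102),(25,25,0):(280,103),(25,25,75):(273,255),(-25,25,110):(112,332)}
top={(-25,25,0):(305,84),(25,25,0):(315,203),(-25,25,110):(74,112),(-10,25,110):(98,165),(25,25,75):(163,221)}
for k in side:
    if k in top: print(k,*tri(S(*side[k],10,255,243),S(*top[k],8,170,185)))
def pose(p): return R.from_euler("z",p[3]).as_matrix()@R.from_euler("xyz",[p[4],p[5],0]).as_matrix()@np.array([[-1,0,0],[0,0,1],[0,1,0.]]).T.T, p[:3]
def fun(p,n=6):
    q=np.r_[p,np.zeros(6-len(p))];M,t=pose(q)
    e=[]
    for nm,d,a in(("side",side,(10,255,243)),("top",top,(8,170,185))):
        for k,v in d.items(): e.append(proj(nm,M@np.array(k)+t)[0]-S(*v,*a))
    return np.concatenate(e)
for p0 in ([600,100,25,0.],[600,100,25,0.,0,0]):
    r=least_squares(fun,p0);print(r.x,np.round(r.fun,1))
# lens check
M,t=pose(np.r_[least_squares(fun,[600,100,25,0.]).x,0,0]); print(M, proj("side",M@[10.3,0,95.3]+t))
print("cap",tri(S(162,127,8,290,160),S(235,168,7,310,195)))
print("knobs top->", ray("top",[323,247.5],35),ray("top",[355.5,252],35))
for n,u in dict(mug=(125,260),jar=(250,148),cont=(198,147),bottlebase=(418,242)).items(): print(n,ray("top",u,60))
for u in [(312,123),(390,130),(381,267),(296,259)]: print("hob",ray("top",u,12))
E
```

```text
side [ 360.28404634 1183.08852101 1095.05241833]
top [ 191.47654586  -44.65395103 1806.54172971]
(-25, 25, 0) [604.89299476 186.79630102  48.6639523 ] [ 0.33351584  0.1004437   0.00602582 -0.3674292 ]
(25, 25, 0) [553.15139906 180.05207302  50.10565167] [ 0.88546699  0.25617078  0.03319691 -0.96766837]
(25, 25, 75) [543.61151835 246.48145201  49.12540774] [ 0.69457414  0.19912558  0.03006125 -0.78539676]
(-25, 25, 110) [589.55283995 287.8846152   49.68067992] [ 0.11522042  0.03428028  0.00292807 -0.13374211]
[5.80005698e+02 1.77171246e+02 2.14953173e+01 1.58814560e-01] [ 0.8 -0.6  0.6 -0.5  0.7  0.9  0.7  1.2  1.7 -0.1  2.1 -1.3 -0.4  0.7
 -2.9 -1.8 -0.1 -0.6]
[ 5.80287576e+02  1.78417463e+02  1.91064392e+01  1.65874647e-01
  4.89674009e-02 -6.14639303e-03] [ 0.7 -0.1  0.5 -0.   0.8  0.6  0.8  0.6  1.7 -0.1  2.3 -1.3 -0.5  0.6
 -3.  -1.9 -0.  -0.6]
[[-0.98741545  0.         -0.1581478 ]
 [-0.1581478   0.          0.98741545]
 [ 0.          1.          0.        ]] [[277.86812099 278.85779156]]
cap (array([ 528.89733563, -292.4676119 ,   39.73579007]), array([ 0.26764864,  0.07653014,  0.00926784, -0.23511887]))
knobs top-> [ 424.97450001 -221.46986978] [ 410.88901221 -334.77605019]
mug [368.49714676 458.60935357]
jar [776.20369818  40.79405857]
cont [776.96804789 226.99598393]
bottlebase [ 445.72111843 -547.30134526]
hob [ 893.28738943 -185.07796873]
hob [ 870.52159164 -474.65647851]
hob [ 362.15115471 -427.25380265]
hob [ 385.84045736 -128.46804798]
```

Run:
```python
from h import *
o=-.45
def S(x,y,k,x0,y0): return np.array([x0+x/k+o,y0+y/k+o])
side={ (-25,25,8):(130,102),(25,25,8):(280,103),(25,25,75):(273,255),(-25,25,110):(112,332),(10.3,0,95.3):(222,347)}
top={(-25,25,8):(305,84),(25,25,8):(315,203),(-25,25,110):(74,112),(25,25,75):(163,221)}
def pose(p): return R.from_euler("z",p[3]).as_matrix()@np.array([[-1,0,0],[0,0,1],[0,1,0.]]), p[:3]
def fun(p):
    M,t=pose(p);e=[]
    for nm,d,a in(("side",side,(10,255,243)),("top",top,(8,170,185))):
        for k,v in d.items(): e.append(proj(nm,M@np.array(k)+t)[0]-S(*v,*a))
    return np.concatenate(e)
r=least_squares(fun,[600,100,25,0.]);print(r.x,np.round(r.fun,1))
M,t=pose(r.x)
for z in(0,40,45,50,55,110):print(z,M@[0,0,z]+t)
```

```text
[5.79890178e+02 1.75465914e+02 2.48603153e+01 1.37158736e-01] [ 0.7 -0.1  0.6  0.3  0.3 -0.   0.1 -0.   0.6  0.6 -0.1 -0.1  0.1 -1.2
  0.  -0.2  0.1 -1.2]
0 [579.89017751 175.46591419  24.8603153 ]
40 [574.42101391 215.09025329  24.8603153 ]
45 [573.73736845 220.04329568  24.8603153 ]
50 [573.053723   224.99633807  24.8603153 ]
55 [572.37007755 229.94938045  24.8603153 ]
110 [564.84997759 284.43284672  24.8603153 ]
```

```bash
cat >> h.py <<'E'
import json
def load(): 
    d=json.load(open("cmd.json"));return np.array(d["R"]),np.array(d["p"])
def save(Rm,p): json.dump(dict(R=np.array(Rm).tolist(),p=np.array(p).tolist()),open("cmd.json","w"))
def apply(lin,turn):
    Rm,p=load();p2=p+Rm@(np.array(lin)*30);R2=Rm@R.from_rotvec(np.radians(np.array(turn)*6.)).as_matrix();save(R2,p2);return R2,p2
def togo(Rt,pt):   # pt=TCP target
    Rm,p=load();l=Rm.T@(pt-p)/30;t=np.degrees(R.from_matrix(Rm.T@Rt).as_rotvec())/6
    print("lin",np.round(l,3),"turn",np.round(t,3),"dist",np.linalg.norm(l)*30,"ang",np.linalg.norm(t)*6)
def tool(y,z):
    y=np.array(y,float);z=np.array(z,float);z/=np.linalg.norm(z);y-=z*(y@z);y/=np.linalg.norm(y)
    return np.c_[np.cross(y,z),y,z]
def chk():
    s=readout.sense();Rm,p=load();print("t",s["time_s"],"p",s["ee_pos"].round(1),"cmd",p.round(1),"rotdiff deg",np.degrees(R.from_matrix(Rm.T@s["tool_rot"]).magnitude()).round(2),"q",s["qpos"].round(2),"F",s["ft_force"].round(1),"T",s["wrist_torque"].round(2),"w",round(s["gripper_width"],1))
yaw=0.14
zc=np.array([-np.sin(yaw),np.cos(yaw),0]);xc=np.array([-np.cos(yaw),-np.sin(yaw),0]);up=np.array([0,0,1.])
E
python3 - <<'E'
from h import *
s=readout.sense();save(s["tool_rot"],[241.542,-576.442,214.583])
Rg=tool(-xc,-zc-up); g=np.array([573.,225,25])
togo(Rg,g+Rg[:,2]*(19-200)+[0,0,80])
print(Rg)
E
```

```text
lin [ 21.599 -24.495  -0.583] turn [ -4.921  -6.376 -11.854] dist 979.8946478702917 ang 85.98858988592679
[[-9.86718826e-02  9.90215996e-01  9.86718826e-02]
 [ 7.00188446e-01  1.39543115e-01 -7.00188446e-01]
 [-7.07106781e-01 -3.91807471e-18 -7.07106781e-01]]
```

Call:
{"api": "carry_out", "payload": {
  "linear": [
    [21.6, -24.5, -0.6],
    [21.6, -24.5, -0.6],
    [21.6, -24.5, -0.6],
    [21.6, -24.5, -0.6],
    [21.6, -24.5, -0.6],
    [21.6, -24.5, -0.6],
    [21.6, -24.5, -0.6],
    [21.6, -24.5, -0.6],
    [21.6, -24.5, -0.6],
    [21.6, -24.5, -0.6],
    [21.6, -24.5, -0.6],
    [21.6, -24.5, -0.6],
    [21.6, -24.5, -0.6],
    [21.6, -24.5, -0.6],
    [21.6, -24.5, -0.6],
    [21.6, -24.5, -0.6],
    [21.6, -24.5, -0.6],
    [21.6, -24.5, -0.6],
    [21.6, -24.5, -0.6],
    [21.6, -24.5, -0.6]
  ],
  "turn": [
    [-4.9, -6.4, -11.85],
    [-4.9, -6.4, -11.85],
    [-4.9, -6.4, -11.85],
    [-4.9, -6.4, -11.85],
    [-4.9, -6.4, -11.85],
    [-4.9, -6.4, -11.85],
    [-4.9, -6.4, -11.85],
    [-4.9, -6.4, -11.85],
    [-4.9, -6.4, -11.85],
    [-4.9, -6.4, -11.85],
    [-4.9, -6.4, -11.85],
    [-4.9, -6.4, -11.85],
    [-4.9, -6.4, -11.85],
    [-4.9, -6.4, -11.85],
    [-4.9, -6.4, -11.85],
    [-4.9, -6.4, -11.85],
    [-4.9, -6.4, -11.85],
    [-4.9, -6.4, -11.85],
    [-4.9, -6.4, -11.85],
    [-4.9, -6.4, -11.85]
  ],
  "fingers": -1
}}

```text
time_s: 2.1
ee_pos: [548.5, 333.3, 231.7]
tool_rot: [[-0.1, 0.99, 0.096], [0.699, 0.138, -0.702], [-0.709, -0.003, -0.706]]
ft_force: [1.1, 0.0, 0.3]
gripper_width: 92.0
```

Run:
```python
from h import *
print(apply([21.6,-24.5,-.6],[-4.9,-6.4,-11.85]));
im=vision.snapshot("top");cv2.imwrite("pics/top1.png",im[:,:,::-1]);chk()
im=vision.snapshot("side");cv2.imwrite("pics/side1.png",im[:,:,::-1]);chk()
```

```text
(array([[-0.09946119,  0.99041256,  0.0958667 ],
       [ 0.6996127 ,  0.1381155 , -0.70104649],
       [-0.70756593, -0.00265736, -0.70664234]]), array([555.11187807, 351.87345888, 233.48644888]))
t 2.15 p [550.5 339.7 230.5] cmd [555.1 351.9 233.5] rotdiff deg 0.29 q [ 0.85  0.67  1.31 -0.57  1.71  0.79] F [-3.2 -0.6  0.5] T [ 0.31  0.09 -0.08] w 91.9
t 2.2 p [549.5 336.4 230.3] cmd [555.1 351.9 233.5] rotdiff deg 0.2 q [ 0.85  0.67  1.32 -0.57  1.7   0.79] F [-0.1  0.1 -0.3] T [ 0.29 -0.02  0.01] w 91.7
```

View pics/side1.png

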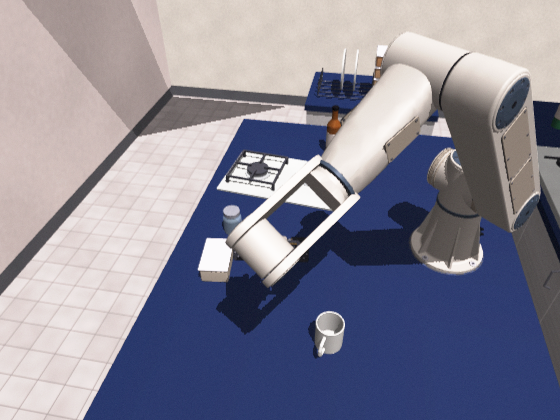

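Run:
```python
from h import *
s=readout.sense();save(s["tool_rot"],s["ee_pos"]+[0,0,.7])
Rg=tool(-xc,-zc-up); g=np.array([573.3,223,28])
for d in (100,0): togo(Rg,g+Rg[:,2]*(19-d))
```

```text
lin [2.058 0.263 4.811] turn [ 0.001 -0.001  0.022] dist 157.19103315352677 ang 0.13292351791033413
lin [2.058 0.263 8.145] turn [ 0.001 -0.001  0.022] dist 252.14363785993118 ang 0.13292351791033413
```

Call:
{"api": "carry_out", "payload": {
  "linear": [
    [2.06, 0.26, 4.8],
    [2.06, 0.26, 4.8],
    [2.06, 0.26, 4.8],
    [2.06, 0.26, 4.8],
    [2.06, 0.26, 4.8],
    [2.06, 0.26, 4.8],
    [2.06, 0.26, 4.8]
  ],
  "turn": [
    [0, 0, 0],
    [0, 0, 0],
    [0, 0, 0],
    [0, 0, 0],
    [0, 0, 0],
    [0, 0, 0],
    [0, 0, 0]
  ]
}}

```text
time_s: 2.9
ee_pos: [564.7, 276.3, 89.2]
tool_rot: [[-0.097, 0.99, 0.099], [0.701, 0.139, -0.7], [-0.707, 0.001, -0.707]]
ft_force: [-0.2, -0.0, -0.3]
gripper_width: 91.9
```

Run:
```python
from h import *
apply([2.06,.26,4.8],[0,0,0]);chk()
im=vision.snapshot("top");cv2.imwrite("pics/top2.png",cv2.resize(im[130:270,120:300,::-1],None,fx=4,fy=4,interpolation=2))
im=vision.snapshot("side");cv2.imwrite("pics/side2.png",cv2.resize(im[200:340,200:360,::-1],None,fx=4,fy=4,interpolation=2))
chk()
Rg=tool(-xc,-zc-up); g=np.array([573.3,223,28]);togo(Rg,g+Rg[:,2]*19)
```

```text
t 2.9 p [564.7 276.3  89.2] cmd [565.2 280.   85.5] rotdiff deg 0.21 q [ 0.78  0.78  1.47 -0.61  1.46  0.89] F [-0.2 -0.  -0.3] T [ 0.29 -0.03  0.01] w 91.9
t 3.0 p [564.4 276.   88.6] cmd [565.2 280.   85.5] rotdiff deg 0.19 q [ 0.78  0.78  1.47 -0.61  1.46  0.89] F [-0.  -0.8 -0.9] T [ 0.37 -0.02 -0.01] w 91.9
lin [-2.000e-03  3.000e-03  3.345e+00] turn [ 0.001 -0.001  0.022] dist 100.34278130363856 ang 0.13292351791033413
```

View pics/side2.png

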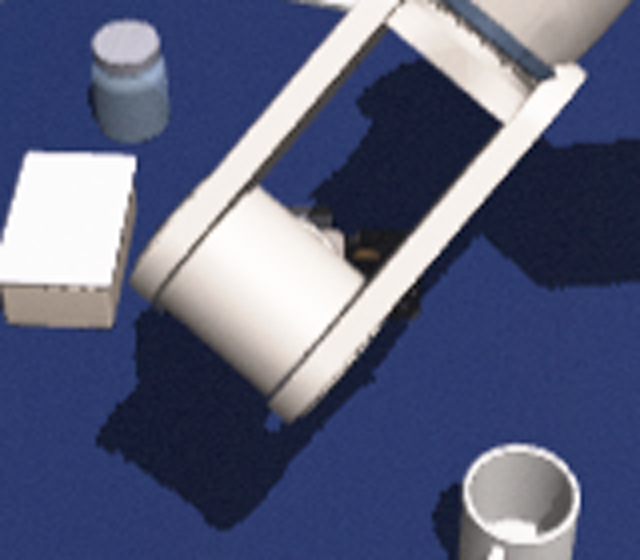

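View pics/top2.png

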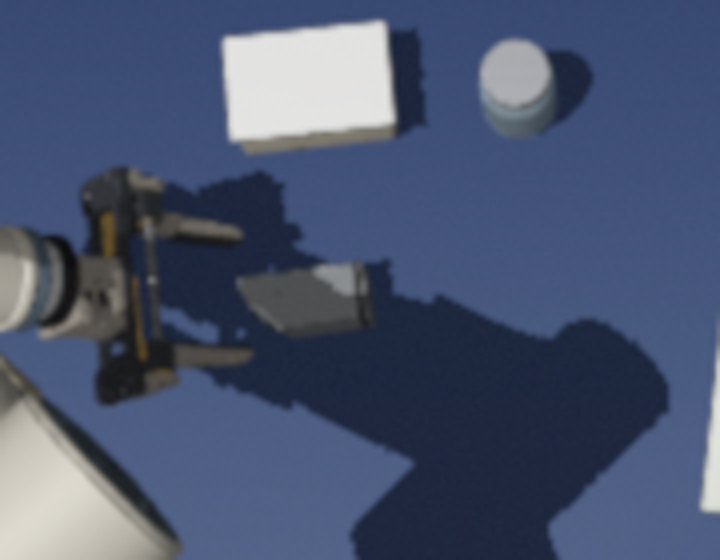

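Call:
{"api": "carry_out", "payload": {
  "linear": [
    [0, 0, 1],
    [0, 0, 2],
    [0, 0, 2.8],
    [0, 0, 3.35],
    [0, 0, 3.35],
    [0, 0, 3.35],
    [0, 0, 3.35]
  ],
  "turn": [
    [0, 0, 0],
    [0, 0, 0],
    [0, 0, 0],
    [0, 0, 0],
    [0, 0, 0],
    [0, 0, 0],
    [0, 0, 0]
  ]
}}

```text
time_s: 3.7
ee_pos: [574.1, 205.4, 16.8]
tool_rot: [[-0.098, 0.99, 0.098], [0.7, 0.139, -0.701], [-0.708, -0.0, -0.707]]
ft_force: [1.3, -0.7, -0.3]
gripper_width: 92.0
```

Run:
```python
from h import *
apply([0,0,3.35],[0,0,0]);chk()
im=vision.snapshot("top");cv2.imwrite("pics/top3.png",cv2.resize(im[130:270,120:300,::-1],None,fx=4,fy=4,interpolation=2))
chk()
Rg=tool(-xc,-zc-up); g=np.array([573.3,223,28]);togo(Rg,g+Rg[:,2]*19)
```

```text
t 3.7 p [574.1 205.4  16.8] cmd [575.1 209.6  14.4] rotdiff deg 0.17 q [ 0.7   0.83  1.58 -0.67  1.29  0.94] F [ 1.3 -0.7 -0.3] T [ 0.31 -0.04  0.03] w 92.0
t 3.75 p [574.  205.3  16.7] cmd [575.1 209.6  14.4] rotdiff deg 0.16 q [ 0.7   0.83  1.58 -0.67  1.29  0.94] F [ 0.3 -0.7  0.3] T [ 0.32 -0.08  0.03] w 92.0
lin [-0.002  0.003 -0.005] turn [ 0.001 -0.001  0.022] dist 0.18861005608018247 ang 0.13292351791033413
```

View pics/top3.png

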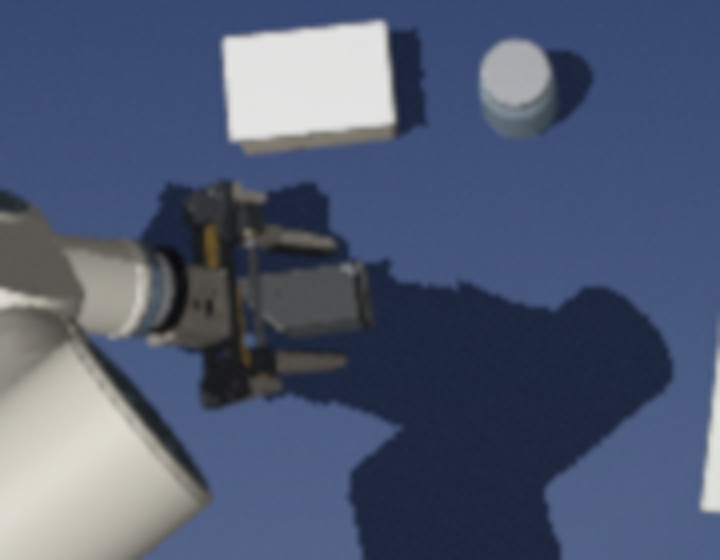

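Call:
{"api": "carry_out", "payload": {
  "linear": [
    [0, 0, 0],
    [0, 0, 0],
    [0, 0, 0],
    [0, 0, 0],
    [0, 0, 0],
    [0, 0, 0],
    [0, 0, 0],
    [0, 0, 0],
    [0, 0, 0],
    [0, 0, 0]
  ],
  "turn": [
    [0, 0, 0],
    [0, 0, 0],
    [0, 0, 0],
    [0, 0, 0],
    [0, 0, 0],
    [0, 0, 0],
    [0, 0, 0],
    [0, 0, 0],
    [0, 0, 0],
    [0, 0, 0]
  ],
  "fingers": 1,
  "grip_force": 30
}}

```text
time_s: 4.75
ee_pos: [573.5, 204.1, 15.8]
tool_rot: [[-0.099, 0.99, 0.096], [0.699, 0.138, -0.702], [-0.708, -0.002, -0.706]]
ft_force: [2.5, 0.3, -0.9]
gripper_width: 49.6
```

Run:
```python
from h import *
s=readout.sense();save(tool(-xc,-zc-up),s["ee_pos"]+[0,0,.6]);chk();print(s["tool_rot"])
# lift straight up 90 then rotate: world +90 about +xhat(-xc)
Rm,p=load()
togo(Rm,p+[0,0,60])
Rs=tool(-xc,zc-up)
togo(Rs,p+[0,0,60])
```

```text
t 4.75 p [573.5 204.1  15.8] cmd [573.5 204.1  16.4] rotdiff deg 0.17 q [ 0.7   0.83  1.58 -0.67  1.29  0.94] F [ 2.5  0.3 -0.9] T [ 0.5  -0.51  0.34] w 49.6
[[-0.09896106  0.99041218  0.09638684]
 [ 0.69898006  0.13812837 -0.70167473]
 [-0.70826096 -0.002066   -0.7059477 ]]
lin [-1.414 -0.    -1.414] turn [0. 0. 0.] dist 59.99999999999999 ang 0.0
lin [-1.414 -0.    -1.414] turn [ 0. 15.  0.] dist 59.99999999999999 ang 90.00000000000001
```

Call:
{"api": "carry_out", "payload": {
  "linear": [
    [-0.6, 0, -0.6],
    [-1.4, 0, -1.4],
    [-2.4, 0, -2.4],
    [-2.6, 0, -2.6],
    [-2.6, 0, -2.6],
    [-2.6, 0, -2.6],
    [-2.6, 0, -2.6],
    [-2.6, 0, -2.6],
    [-2.6, 0, -2.6],
    [-2.6, 0, -2.6],
    [-2.6, 0, -2.6],
    [-2.6, 0, -2.6],
    [-2.6, 0, -2.6],
    [-2.6, 0, -2.6],
    [-2.6, 0, -2.6],
    [-2.6, 0, -2.6],
    [-2.6, 0, -2.6],
    [-2.6, 0, -2.6],
    [-2.6, 0, -2.6],
    [-2.6, 0, -2.6]
  ],
  "turn": [
    [0, 0, 0],
    [0, 0, 0],
    [0, 0, 0],
    [0, 1, 0],
    [0, 2, 0],
    [0, 3, 0],
    [0, 4, 0],
    [0, 5, 0],
    [0, 6, 0],
    [0, 7, 0],
    [0, 8, 0],
    [0, 9, 0],
    [0, 10, 0],
    [0, 11, 0],
    [0, 12, 0],
    [0, 13, 0],
    [0, 14, 0],
    [0, 15, 0],
    [0, 15, 0],
    [0, 15, 0]
  ]
}}

```text
time_s: 6.75
ee_pos: [573.0, 203.7, 125.0]
tool_rot: [[-0.094, 0.991, -0.1], [0.704, 0.137, 0.697], [0.704, -0.005, -0.71]]
ft_force: [-0.2, -0.9, -4.0]
gripper_width: 50.1
```

Run:
```python
from h import *
apply([-2.6,0,-2.6],[0,15,0]);chk()
im=vision.snapshot("top");cv2.imwrite("pics/top4.png",im[:,:,::-1])
im=vision.snapshot("side");cv2.imwrite("pics/side4.png",cv2.resize(im[150:340,180:380,::-1],None,fx=3,fy=3,interpolation=2))
chk()
print(readout.sense()["tool_rot"])
```

```text
t 6.75 p [573.  203.7 125. ] cmd [573.5 204.1 126.7] rotdiff deg 0.4 q [-0.08  0.57  1.8   0.85  1.16 -0.72] F [-0.2 -0.9 -4. ] T [-0.83 -0.16 -0.05] w 50.1
t 6.85 p [573.4 204.7 126.3] cmd [573.5 204.1 126.7] rotdiff deg 0.27 q [-0.08  0.57  1.79  0.85  1.16 -0.72] F [-0.2  0.5 -3.8] T [-0.88 -0.24  0.02] w 50.0
[[-0.09716319  0.99028896 -0.09943384]
 [ 0.70334324  0.13900694  0.6971265 ]
 [ 0.70417867 -0.00220109 -0.7100194 ]]
```

View pics/side4.png

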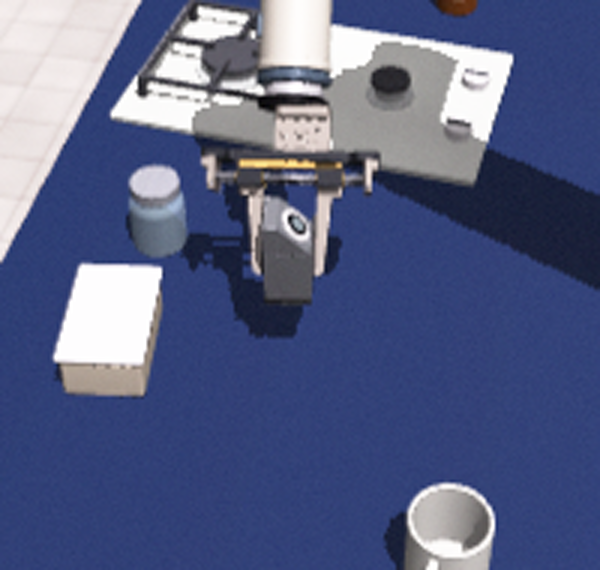

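View pics/top4.png

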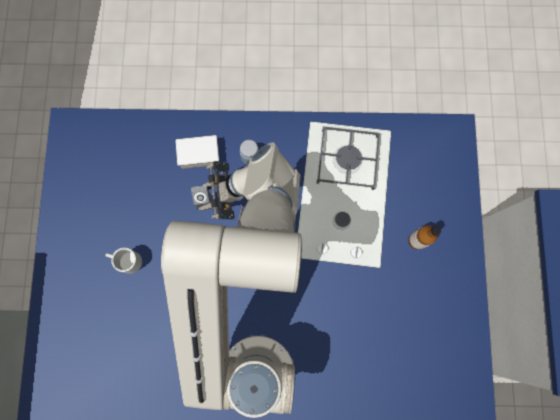

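Call:
{"api": "carry_out", "payload": {
  "linear": [
    [-0.5, 0, 0.5],
    [-1.1, 0, 1.1],
    [-1.6, 0, 1.6],
    [-2.0, 0, 2.0],
    [-2.15, 0, 2.15],
    [-2.15, 0, 2.15],
    [-2.15, 0, 2.15],
    [-2.15, 0, 2.15]
  ],
  "turn": [
    [0, 0, 0],
    [0, 0, 0],
    [0, 0, 0],
    [0, 0, 0],
    [0, 0, 0],
    [0, 0, 0],
    [0, 0, 0],
    [0, 0, 0]
  ]
}}

```text
time_s: 7.65
ee_pos: [574.1, 204.1, 35.9]
tool_rot: [[-0.097, 0.99, -0.098], [0.702, 0.138, 0.699], [0.706, -0.001, -0.709]]
ft_force: [-0.1, -0.0, -4.3]
gripper_width: 49.9
```

Run:
```python
from h import *
apply([-2.15,0,2.15],[0,0,0]);chk()
im=vision.snapshot("side");cv2.imwrite("pics/side5.png",cv2.resize(im[210:290,240:320,::-1],None,fx=7,fy=7,interpolation=2))
chk()
print(readout.sense()["tool_rot"])
```

```text
t 7.65 p [574.1 204.1  35.9] cmd [573.5 204.1  35.5] rotdiff deg 0.15 q [-0.08  0.71  1.81  0.91  1.06 -0.86] F [-0.1 -0.  -4.3] T [-0.87 -0.14 -0.05] w 49.9
t 7.7 p [574.  204.1  35.8] cmd [573.5 204.1  35.5] rotdiff deg 0.15 q [-0.08  0.71  1.81  0.91  1.06 -0.86] F [ 0.5 -0.3 -4.3] T [-0.87 -0.18 -0.  ] w 50.1
[[-9.72404283e-02  9.90423497e-01 -9.80081423e-02]
 [ 7.01876210e-01  1.38060107e-01  6.98791237e-01]
 [ 7.05630275e-01 -8.38824278e-04 -7.08579714e-01]]
```

View pics/side5.png

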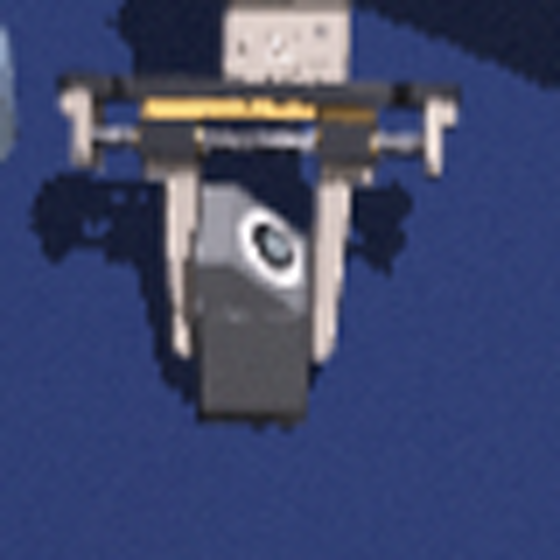

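Call:
{"api": "carry_out", "payload": {
  "linear": [
    [-0.03, 0, 0.03],
    [-0.06, 0, 0.06],
    [-0.09, 0, 0.09],
    [-0.09, 0, 0.09]
  ],
  "turn": [
    [0, 0, 0],
    [0, 0, 0],
    [0, 0, 0],
    [0, 0, 0]
  ]
}}

```text
time_s: 8.1
ee_pos: [573.3, 204.0, 30.9]
tool_rot: [[-0.096, 0.99, -0.099], [0.702, 0.138, 0.699], [0.706, -0.003, -0.708]]
ft_force: [0.1, -0.1, -4.1]
gripper_width: 49.9
```

Call:
{"api": "carry_out", "payload": {
  "linear": [
    [-0.03, 0, 0.03],
    [-0.06, 0, 0.06],
    [-0.06, 0, 0.06]
  ],
  "turn": [
    [0, 0, 0],
    [0, 0, 0],
    [0, 0, 0]
  ]
}}

```text
time_s: 8.4
ee_pos: [573.3, 204.0, 30.5]
tool_rot: [[-0.097, 0.99, -0.1], [0.7, 0.139, 0.701], [0.708, -0.002, -0.707]]
ft_force: [-5.7, -7.7, 13.7]
gripper_width: 50.3
```

Call:
{"api": "carry_out", "payload": {
  "linear": [
    [0.03, 0, -0.03],
    [0.03, 0, -0.03]
  ],
  "turn": [
    [0, 0, 0],
    [0, 0, 0]
  ]
}}

```text
time_s: 8.6
ee_pos: [573.5, 204.0, 30.5]
tool_rot: [[-0.097, 0.99, -0.099], [0.701, 0.138, 0.699], [0.706, -0.002, -0.708]]
ft_force: [-3.1, -5.7, 7.1]
gripper_width: 50.1
```

Call:
{"api": "carry_out", "payload": {
  "linear": [
    [0, 0, 0],
    [0, 0, 0],
    [0, 0, 0],
    [0, 0, 0],
    [0, 0, 0],
    [0, 0, 0],
    [0, 0, 0],
    [0, 0, 0]
  ],
  "turn": [
    [0, 0, 0],
    [0, 0, 0],
    [0, 0, 0],
    [0, 0, 0],
    [0, 0, 0],
    [0, 0, 0],
    [0, 0, 0],
    [0, 0, 0]
  ],
  "fingers": -1
}}

```text
time_s: 9.4
ee_pos: [573.4, 204.1, 29.8]
tool_rot: [[-0.096, 0.99, -0.099], [0.702, 0.138, 0.699], [0.706, -0.002, -0.708]]
ft_force: [0.1, -0.2, -0.3]
gripper_width: 91.6
```

Run:
```python
from h import *
chk()
im=vision.snapshot("side");cv2.imwrite("pics/side6.png",cv2.resize(im[210:290,240:320,::-1],None,fx=7,fy=7,interpolation=2))
im=vision.snapshot("top");cv2.imwrite("pics/top6.png",cv2.resize(im[160:240,160:240,::-1],None,fx=7,fy=7,interpolation=2))
chk()
```

```text
t 9.4 p [573.4 204.1  29.8] cmd [573.5 204.1  35.5] rotdiff deg 0.19 q [-0.08  0.72  1.81  0.91  1.06 -0.87] F [ 0.1 -0.2 -0.3] T [-0.34 -0.11 -0.02] w 91.6
t 9.5 p [573.4 204.   29.8] cmd [573.5 204.1  35.5] rotdiff deg 0.19 q [-0.08  0.72  1.81  0.91  1.06 -0.87] F [0.4 0.5 0.8] T [-0.33 -0.13  0.01] w 92.1
```

View pics/side6.png

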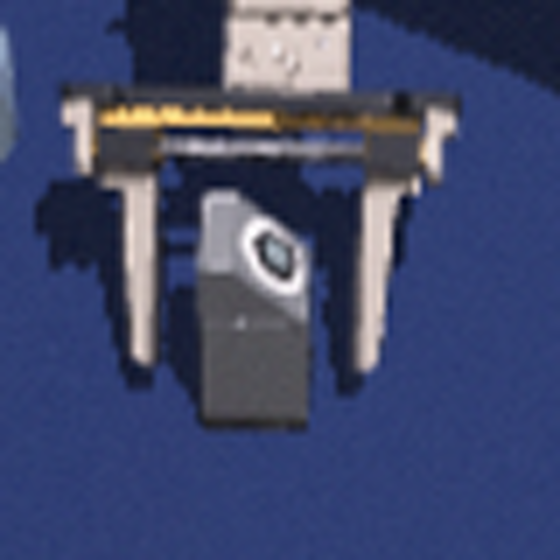

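View pics/top6.png

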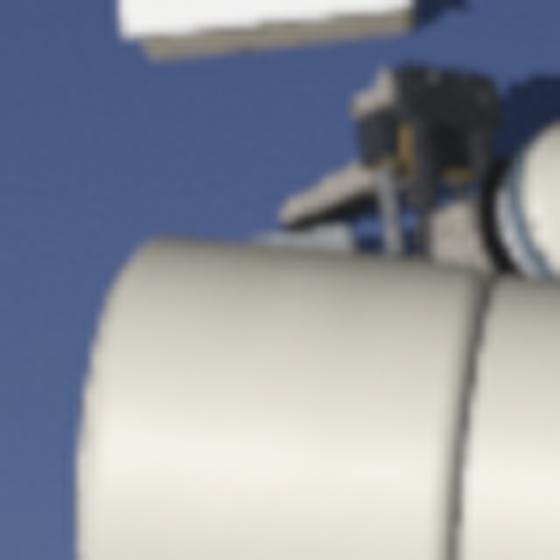

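Call:
{"api": "carry_out", "payload": {
  "linear": [
    [0, 0, -0.8],
    [0, 0, -2],
    [0, 0, -3.5],
    [0, 0, -5],
    [0, 0, -5],
    [0, 0, -5],
    [0, 0, -5]
  ],
  "turn": [
    [0, 0, 0],
    [0, 0, 0],
    [0, 0, 0],
    [0, 0, 0],
    [0, 0, 0],
    [0, 0, 0],
    [0, 0, 0]
  ]
}}

```text
time_s: 10.2
ee_pos: [587.3, 100.0, 135.1]
tool_rot: [[-0.095, 0.99, -0.101], [0.701, 0.138, 0.699], [0.706, -0.004, -0.708]]
ft_force: [-0.1, 0.2, 0.2]
gripper_width: 91.9
```

Run:
```python
from h import *
s=readout.sense();save(s["tool_rot"],s["ee_pos"]+[0,0,.6]);chk()
Rp=tool([.875,-.484,0],-up); c=np.array([528.9,-292.5,0])
togo(Rp,c+[0,0,140])
```

```text
t 10.2 p [587.3 100.  135.1] cmd [587.3 100.  135.7] rotdiff deg 0.0 q [-0.24  0.59  1.72  0.75  1.28 -0.77] F [-0.1  0.2  0.2] T [-0.37 -0.15  0.04] w 91.9
lin [-8.891 -3.739 -9.052] turn [-2.446 -7.211  5.813] dist 396.83897558431283 ang 57.476574138784
```

Call:
{"api": "carry_out", "payload": {
  "linear": [
    [-0.5, -0.2, -0.5],
    [-1.5, -0.6, -1.5],
    [-8.9, -3.75, -9.05],
    [-8.9, -3.75, -9.05],
    [-8.9, -3.75, -9.05],
    [-8.9, -3.75, -9.05],
    [-8.9, -3.75, -9.05],
    [-8.9, -3.75, -9.05],
    [-8.9, -3.75, -9.05],
    [-8.9, -3.75, -9.05],
    [-8.9, -3.75, -9.05],
    [-8.9, -3.75, -9.05],
    [-8.9, -3.75, -9.05],
    [-8.9, -3.75, -9.05]
  ],
  "turn": [
    [-0.1, -0.4, 0.3],
    [-0.4, -1.2, 1.0],
    [-2.45, -7.2, 5.8],
    [-2.45, -7.2, 5.8],
    [-2.45, -7.2, 5.8],
    [-2.45, -7.2, 5.8],
    [-2.45, -7.2, 5.8],
    [-2.45, -7.2, 5.8],
    [-2.45, -7.2, 5.8],
    [-2.45, -7.2, 5.8],
    [-2.45, -7.2, 5.8],
    [-2.45, -7.2, 5.8],
    [-2.45, -7.2, 5.8],
    [-2.45, -7.2, 5.8]
  ]
}}

```text
time_s: 11.6
ee_pos: [529.6, -292.4, 140.0]
tool_rot: [[0.482, 0.876, 0.003], [0.876, -0.482, 0.001], [0.002, 0.002, -1.0]]
ft_force: [-0.4, 0.3, -0.3]
gripper_width: 91.8
```

Run:
```python
from h import *
apply([-8.9,-3.75,-9.05],[-2.45,-7.2,5.8]);chk()
im=vision.snapshot("side");cv2.imwrite("pics/side7.png",im[:,:,::-1]);
def g(im,x,y,w,h,k,f):
    im=cv2.resize(im[y:y+h,x:x+w,::-1],None,fx=k,fy=k,interpolation=2).copy()
    for i in range(0,w,5): cv2.putText(im,str(x+i),(i*k,10),0,.35,(0,255,255),1);cv2.line(im,(i*k,0),(i*k,im.shape[0]),(0,120,120),1)
    for i in range(0,h,5): cv2.putText(im,str(y+i),(0,i*k),0,.35,(0,255,255),1);cv2.line(im,(0,i*k),(im.shape[1],i*k),(0,120,120),1)
    cv2.imwrite(f,im)
g(im,250,225,50,50,11,"pics/side7c.png")
im=vision.snapshot("top");cv2.imwrite("pics/top7.png",im[:,:,::-1]);g(im,170,180,50,50,11,"pics/top7c.png")
chk()
```

```text
t 11.6 p [ 529.6 -292.4  140. ] cmd [ 528.6 -292.7  139.8] rotdiff deg 0.1 q [-0.51  0.4   1.75  0.    0.99 -0.01] F [-0.4  0.3 -0.3] T [-0.03 -0.02 -0.02] w 91.8
t 11.7 p [ 529.5 -292.9  140.1] cmd [ 528.6 -292.7  139.8] rotdiff deg 0.1 q [-0.51  0.4   1.75  0.    0.99 -0.01] F [ 0.1 -0.3 -0.1] T [-0.08 -0.06 -0.03] w 91.9
```

View pics/side7.png

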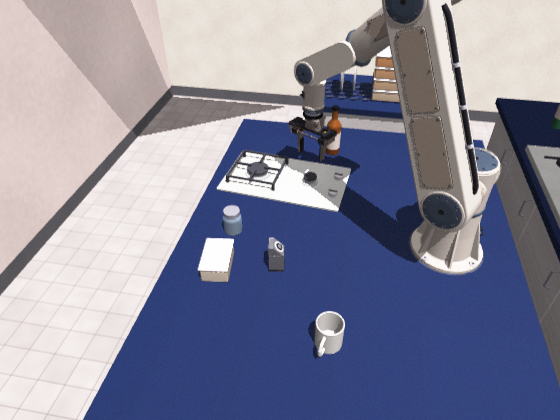

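View pics/side7c.png

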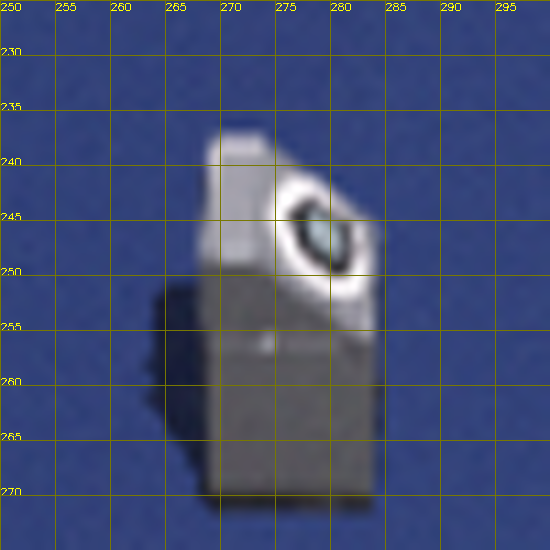

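View pics/top7.png

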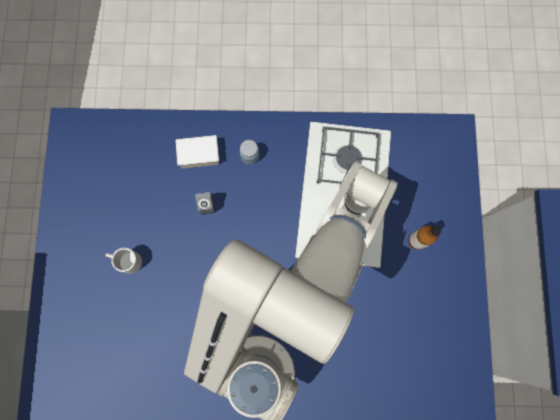

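View pics/top7c.png

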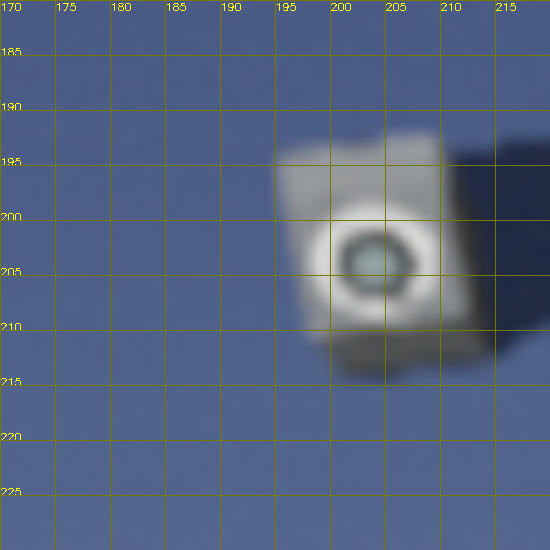

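Run:
```python
from h import *
o=-.45
def S(x,y,k,x0,y0): return np.array([x0+x/k+o,y0+y/k+o])
print("lens",tri(S(322,237,11,250,225),S(376,264,11,170,180)))
# fit standing pose; camera y_cam = -zc (world -y) -> image right in top
side={(-25,-25,110):(208,135),(-25,-25,8):(212,492),(25,-25,8):(372,490),(25,-25,75):(372,338),(10.3,0,95.3):(322,237)}
side={(k[0],-k[1] if 0 else k[1],k[2]):v for k,v in side.items()}
top={(-25,-25,110):(276,152),(-25,25,110):(437,133),(10.3,0,95.3):(376,264),(25,25,75):(465,320),(25,-25,75):(305,342)}
def fun(p):
    M=R.from_euler("z",p[3]).as_matrix();e=[]
    for nm,d,a in(("side",side,(11,250,225)),("top",top,(11,170,180))):
        for k,v in d.items(): e.append(proj(nm,M@np.array(k)+np.array([p[0],p[1],p[2]]))[0]-S(*v,*a))
    return np.concatenate(e)
r=least_squares(fun,[575,220,0,np.pi+.14]);print(r.x-[0,0,0,np.pi],np.round(r.fun,1))
M=R.from_euler("z",r.x[3]).as_matrix();print(M@[10.3,0,95.3]+r.x[:3])
g=np.array([573.4,204.0,30])-19*tool(-xc,zc-up)[:,2];print("grasp pt",g)
```

```text
lens (array([564.46615059, 193.23006427,  93.31000283]), array([ 0.39870244,  0.11723528,  0.01187323, -0.4374563 ]))
[5.70820591e+02 1.93601118e+02 1.06471577e+01 2.12783337e-02] [-0.4  7.7  0.1 -2.9  0.3 -0.9  0.2 -1.3  1.5 -2.5  0.8 -1.   0.9  0.7
 -0.6 -0.1 -0.7  0.2 -0.7 -1.7]
[560.52292294 193.38196757 105.94715772]
grasp pt [575.27476577 190.69641953  43.43502884]
```

Run:
```python
from h import *
o=-.45
def S(x,y,k,x0,y0): return np.array([x0+x/k+o,y0+y/k+o])
side={(-25,25,110):(208,135),(-25,-25,110):(202,265),(-25,-25,8):(212,490),(25,-25,8):(372,488),(25,-25,75):(372,338),(10.3,0,95.3):(322,237)}
top={(-25,-25,110):(276,152),(-25,25,110):(437,133),(10.3,0,95.3):(376,264),(25,25,75):(465,320),(25,-25,75):(305,342)}
def fun(p):
    M=R.from_euler("z",p[3]).as_matrix();e=[]
    for nm,d,a in(("side",side,(11,250,225)),("top",top,(11,170,180))):
        for k,v in d.items(): e.append(proj(nm,M@np.array(k)+np.array([p[0],p[1],p[2]]))[0]-S(*v,*a))
    return np.concatenate(e)
r=least_squares(fun,[575,220,0,np.pi+.14]);print(r.x-[0,0,0,np.pi],np.round(r.fun,1))
M=R.from_euler("z",r.x[3]).as_matrix();print(M@[10.3,0,95.3]+r.x[:3])
```

```text
[5.73587977e+02 1.95030460e+02 3.85589665e-01 1.47533928e-01] [ 0.6  0.2  0.2 -0.9  0.1  0.4  0.5  0.9  0.4  0.5  0.7 -0.3 -0.  -0.1
 -0.1 -0.2 -0.2 -0.3  0.1 -0.9  0.3 -1.1]
[563.39986956 193.51636678  95.68558967]
```

Call:
{"api": "carry_out", "payload": {
  "linear": [
    [0, 0, 1],
    [0, 0, 2],
    [0, 0, 2.5],
    [0, 0, 2.7],
    [0, 0, 2.7],
    [0, 0, 2.7]
  ],
  "turn": [
    [0, 0, 0],
    [0, 0, 0],
    [0, 0, 0],
    [0, 0, 0],
    [0, 0, 0],
    [0, 0, 0]
  ]
}}

```text
time_s: 12.3
ee_pos: [530.4, -293.8, 60.2]
tool_rot: [[0.483, 0.875, 0.004], [0.875, -0.483, -0.0], [0.002, 0.004, -1.0]]
ft_force: [-0.6, 0.2, -1.0]
gripper_width: 91.9
```

Run:
```python
from h import *
apply([0,0,2.7],[0,0,0]);chk()
im=vision.snapshot("side");cv2.imwrite("pics/side8.png",cv2.resize(im[120:210,260:360,::-1],None,fx=7,fy=7,interpolation=2));
im=vision.snapshot("top");cv2.imwrite("pics/top8.png",cv2.resize(im[180:260,300:400,::-1],None,fx=6,fy=6,interpolation=2));
```

```text
t 12.3 p [ 530.4 -293.8   60.2] cmd [ 528.7 -292.6   58.8] rotdiff deg 0.19 q [-0.51  0.5   1.79  0.    0.84 -0.01] F [-0.6  0.2 -1. ] T [-0.04 -0.06  0.06] w 91.9
```

View pics/side8.png

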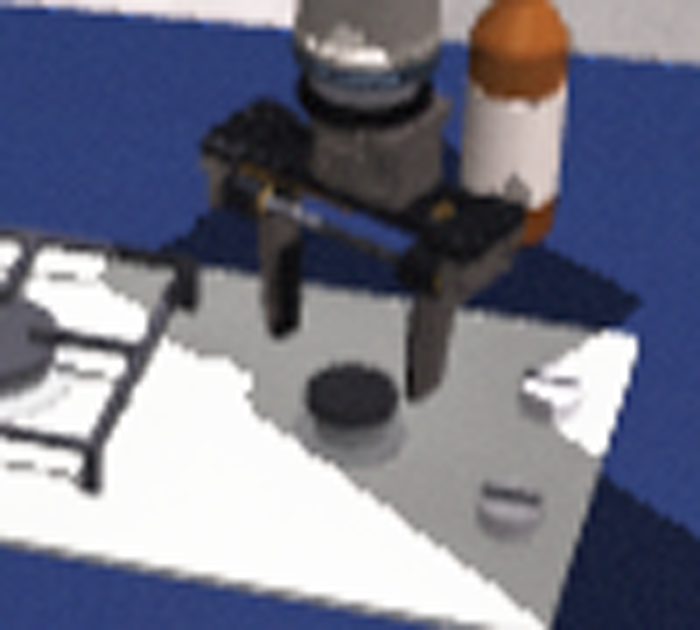

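View pics/top8.png

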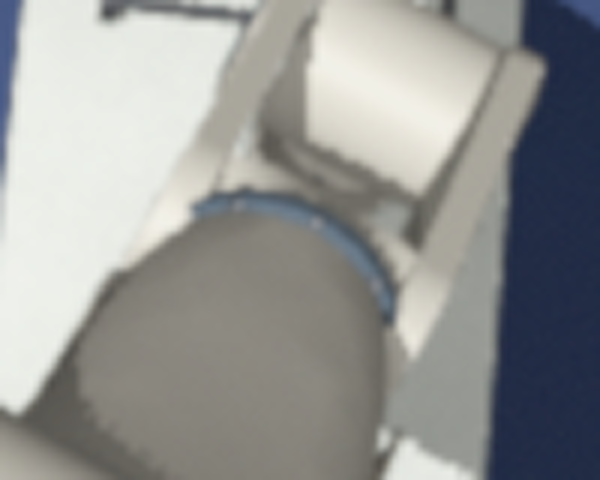

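Run:
```python
from h import *
print(proj("side",[[530.4,-293.8,60.2],[528.9,-292.5,40],[528.9,-292.5,44],[528.9,-296.5,44],[528.9,-293,28]]),proj("top",[[528.9,-292.5,40],[528.9,-296.5,44]]))
```

```text
[[309.92640399 171.24226573]
 [310.07031783 175.44523531]
 [310.10409363 174.66009951]
 [310.23673473 174.11246691]
 [309.98610227 177.71849238]] [[343.15020588 218.30036397]
 [344.44419548 218.10635788]]
```

Call:
{"api": "carry_out", "payload": {
  "linear": [
    [0.01, -0.06, 0.5],
    [0.01, -0.06, 0.9],
    [0.01, -0.06, 1.2],
    [0.01, -0.06, 1.35],
    [0.01, -0.06, 1.35],
    [0.01, -0.06, 1.35]
  ],
  "turn": [
    [0, 0, 0],
    [0, 0, 0],
    [0, 0, 0],
    [0, 0, 0],
    [0, 0, 0],
    [0, 0, 0]
  ]
}}

```text
time_s: 13.0
ee_pos: [528.4, -292.3, 18.6]
tool_rot: [[0.483, 0.875, 0.003], [0.875, -0.483, 0.001], [0.002, 0.002, -1.0]]
ft_force: [-0.2, -1.2, 0.2]
gripper_width: 92.6
```

Call:
{"api": "carry_out", "payload": {
  "linear": [
    [0, 0, 0],
    [0, 0, 0],
    [0, 0, 0],
    [0, 0, 0],
    [0, 0, 0],
    [0, 0, 0],
    [0, 0, 0],
    [0, 0, 0]
  ],
  "turn": [
    [0, 0, 0],
    [0, 0, 0],
    [0, 0, 0],
    [0, 0, 0],
    [0, 0, 0],
    [0, 0, 0],
    [0, 0, 0],
    [0, 0, 0]
  ],
  "fingers": 1,
  "grip_force": 35
}}

```text
time_s: 13.8
ee_pos: [528.4, -292.3, 18.8]
tool_rot: [[0.483, 0.875, 0.003], [0.875, -0.483, 0.0], [0.002, 0.002, -1.0]]
ft_force: [-0.1, 1.0, 2.4]
gripper_width: 55.2
```

Call:
{"api": "carry_out", "payload": {
  "linear": [
    [0, 0, -0.15],
    [0, 0, -0.4],
    [0, 0, -0.8],
    [0, 0, -1.5],
    [0, 0, -2.5],
    [0, 0, -3.5],
    [0, 0, -4.5],
    [0, 0, -4.5]
  ],
  "turn": [
    [0, 0, 0],
    [0, 0, 0],
    [0, 0, 0],
    [0, 0, 0],
    [0, 0, 0],
    [0, 0, 0],
    [0, 0, 0],
    [0, 0, 0]
  ]
}}

```text
time_s: 14.6
ee_pos: [530.4, -293.7, 158.8]
tool_rot: [[0.483, 0.875, 0.01], [0.875, -0.483, -0.003], [0.002, 0.01, -1.0]]
ft_force: [-0.7, -0.6, -1.8]
gripper_width: 55.0
```

Run:
```python
from h import *
s=readout.sense();save(s["tool_rot"],s["ee_pos"]+[0,0,.4]);chk()
im=vision.snapshot("side");cv2.imwrite("pics/side9.png",cv2.resize(im[90:210,250:370,::-1],None,fx=5,fy=5,interpolation=2));
```

```text
t 14.6 p [ 530.4 -293.7  158.8] cmd [ 530.4 -293.7  159.2] rotdiff deg 0.0 q [-0.51  0.38  1.73  0.    1.02 -0.01] F [-0.7 -0.6 -1.8] T [-0.02 -0.07 -0.04] w 55.0
```

View pics/side9.png

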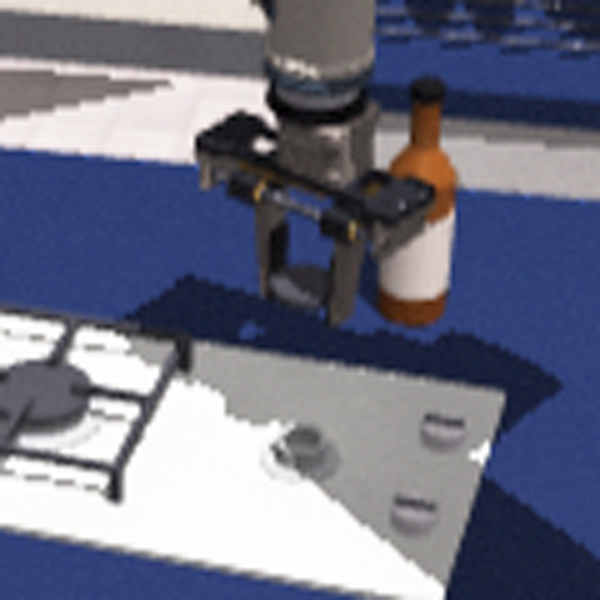

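```bash
cat >> h.py <<'E'
L=np.array([563.6,193.4,95.3]);v=(xc+up)/2**.5;Rf=tool(-xc+up,-v)
E
python3 - <<'E'
from h import *
print(L+v*92,L+v*172,Rf)
togo(Rf,L+v*172);togo(Rf,L+v*92)
E
```

```text
[499.18266299 184.3221868  160.35382387] [443.16758733 176.42843619 216.92236636] [[-0.13954311  0.70018845  0.70018845]
 [ 0.990216    0.09867188  0.09867188]
 [ 0.          0.70710678 -0.70710678]]
lin [ 12.315 -10.102  -2.002] turn [-7.134  2.427 -5.822] dist 481.60201222424837 ang 57.13759677756625
lin [13.445 -8.614 -0.099] turn [-7.134  2.427 -5.822] dist 479.0248265755306 ang 57.13759677756625
```

Call:
{"api": "carry_out", "payload": {
  "linear": [
    [0.8, -0.7, -0.2],
    [2.0, -1.7, -0.4],
    [3.5, -2.9, -0.6],
    [12.3, -10.1, -2],
    [12.3, -10.1, -2],
    [12.3, -10.1, -2],
    [12.3, -10.1, -2],
    [12.3, -10.1, -2],
    [12.3, -10.1, -2],
    [12.3, -10.1, -2],
    [12.3, -10.1, -2],
    [12.3, -10.1, -2],
    [12.3, -10.1, -2],
    [12.3, -10.1, -2],
    [12.3, -10.1, -2],
    [12.3, -10.1, -2],
    [12.3, -10.1, -2],
    [12.3, -10.1, -2]
  ],
  "turn": [
    [-0.5, 0.2, -0.4],
    [-1.2, 0.4, -1.0],
    [-2.1, 0.7, -1.7],
    [-7.13, 2.43, -5.82],
    [-7.13, 2.43, -5.82],
    [-7.13, 2.43, -5.82],
    [-7.13, 2.43, -5.82],
    [-7.13, 2.43, -5.82],
    [-7.13, 2.43, -5.82],
    [-7.13, 2.43, -5.82],
    [-7.13, 2.43, -5.82],
    [-7.13, 2.43, -5.82],
    [-7.13, 2.43, -5.82],
    [-7.13, 2.43, -5.82],
    [-7.13, 2.43, -5.82],
    [-7.13, 2.43, -5.82],
    [-7.13, 2.43, -5.82],
    [-7.13, 2.43, -5.82]
  ]
}}

```text
time_s: 16.45
ee_pos: [428.0, 167.4, 199.8]
tool_rot: [[-0.155, 0.748, 0.646], [0.988, 0.112, 0.107], [0.008, 0.654, -0.756]]
ft_force: [-0.3, -0.4, -1.9]
gripper_width: 54.8
```

Run:
```python
from h import *
s=readout.sense();save(s["tool_rot"],s["ee_pos"]+[0,0,.5]);chk()
im=vision.snapshot("side");cv2.imwrite("pics/side10.png",cv2.resize(im[150:300,220:380,::-1],None,fx=4,fy=4,interpolation=2));
togo(Rf,L+v*92+[0,0,.5])
```

```text
t 16.45 p [428.  167.4 199.8] cmd [428.  167.4 200.3] rotdiff deg 0.0 q [ 0.58 -0.14  2.48 -1.11  0.3   1.42] F [-0.3 -0.4 -1.9] T [-0.15  0.37 -0.03] w 54.8
lin [0.181 0.977 2.585] turn [-0.688 -0.156  0.055] dist 83.08893935835142 ang 4.242221390078776
```

View pics/side10.png

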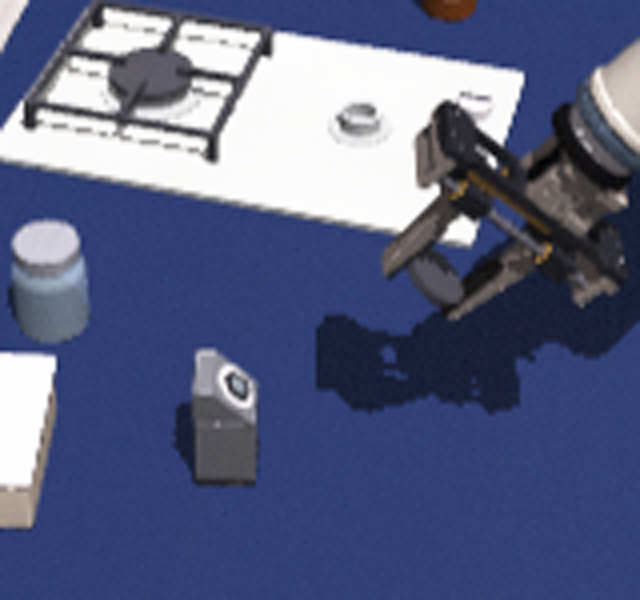

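```bash
cat > kin.py <<'E'
from h import *
D_=[((-1.1764,.3536,1.6341,0,1.1552),(241.34,-576.01,213.9),(0,0,-1)),
((.85,.67,1.32,-.57,1.70),(549.5,336.4,230.3),(.0959,-.701,-.7066)),
((.78,.78,1.47,-.61,1.46),(564.4,276,88.6),(.099,-.7,-.707)),
((.7,.83,1.58,-.67,1.29),(574,205.3,16.7),(.097,-.7017,-.706)),
((-.08,.57,1.79,.85,1.16),(573.4,204.7,126.3),(-.0994,.6971,-.71)),
((-.08,.71,1.81,.91,1.06),(574,204.1,35.8),(-.098,.6988,-.7086)),
((-.24,.59,1.72,.75,1.28),(587.3,100,135.1),(-.101,.699,-.708)),
((-.51,.4,1.75,0,.99),(529.5,-292.9,140.1),(.003,.001,-1)),
((-.51,.5,1.79,0,.84),(530.4,-293.8,60.2),(.003,0,-1))]
s=readout.sense();D_.append((s["qpos"],s["ee_pos"],s["tool_rot"][:,2]))
A=[];b=[]
for q,p,tz in D_:
    c,sn=np.cos(q[0]),np.sin(q[0]);h=np.array([c,sn,0]);e=np.array([0,0,1.]);t=q[1]+q[2]
    A.append(np.c_[h,e,np.sin(q[1])*h+np.cos(q[1])*e,np.sin(t)*h+np.cos(t)*e,np.cos(t)*h-np.sin(t)*e,np.array(tz)]);b.append(p)
A=np.vstack(A);b=np.concatenate(b);K,*_=np.linalg.lstsq(A,b,rcond=None)
a1,d1,L2,fa,fb,D=K
def ik(p,tz,prev=(0,2)):
    w=np.array(p)-D*np.array(tz);j1=np.arctan2(w[1],w[0]);r=np.hypot(w[0],w[1])
    f=lambda x:[a1+L2*np.sin(x[0])+fa*np.sin(x[0]+x[1])+fb*np.cos(x[0]+x[1])-r,d1+L2*np.cos(x[0])+fa*np.cos(x[0]+x[1])-fb*np.sin(x[0]+x[1])-w[2]]
    s=least_squares(f,prev);j2,j3=s.x;t=j2+j3
    h=np.array([np.cos(j1),np.sin(j1),0]);e=np.array([0,0,1.]);F=np.sin(t)*h+np.cos(t)*e;dn=np.cos(t)*h-np.sin(t)*e;lat=np.cross(F,dn)
    tz=np.array(tz);j5=np.arccos(F@tz);j4=np.arctan2(-(lat@tz),dn@tz)
    return np.round([j1,j2,j3,j4,j5,np.linalg.norm(s.fun)],3)
E
python3 - <<'E'
from kin import *
print(K,np.abs(A@K-b).max())
for q,p,tz in D_: print(np.round(q[:5],2),ik(p,tz))
for d in(70,80,92,110): print(d,ik(L+v*d,-v))
for dy in(-.3,-.2,-.1,.1,.2):
  y=yaw+dy;x=np.array([-np.cos(y),-np.sin(y),0]);vv=(x+up)/2**.5; print("yaw",y,ik(L+vv*92,-vv))
for el in (50,40,35,30):
  vv=xc*np.cos(np.radians(el))+up*np.sin(np.radians(el)); print("tool el",el,ik(L+v*92,-vv))
E
```

```text
[  1.29209537 295.49446539 568.4588545  494.26916244  60.69372066
 359.40715381] 3.4776519194044084
[-1.18  0.35  1.63  0.    1.16] [-1.174  0.352  1.636 -0.     1.154  0.   ]
[ 0.85  0.67  1.32 -0.57  1.7 ] [0.852 0.671 1.318 0.569 1.708 0.   ]
[ 0.78  0.78  1.47 -0.61  1.46] [0.784 0.778 1.471 0.606 1.457 0.   ]
[ 0.7   0.83  1.58 -0.67  1.29] [0.704 0.832 1.577 0.67  1.297 0.   ]
[-0.08  0.57  1.79  0.85  1.16] [-0.075  0.566  1.795 -0.847  1.162  0.   ]
[-0.08  0.71  1.81  0.91  1.06] [-0.077  0.709  1.808 -0.909  1.063  0.   ]
[-0.24  0.59  1.72  0.75  1.28] [-0.238  0.59   1.721 -0.753  1.283  0.   ]
[-0.51  0.4   1.75  0.    0.99] [-0.507  0.4    1.746 -0.003  0.994  0.   ]
[-0.51  0.5   1.79  0.    0.84] [-0.507  0.504  1.792 -0.002  0.842  0.   ]
[ 0.58 -0.14  2.48 -1.12  0.3 ] [ 0.584 -0.142  2.478  1.131  0.301  0.   ]
70 [0.521 0.18  2.426 2.227 0.339 0.   ]
80 [0.53  0.151 2.433 2.162 0.33  0.   ]
92 [0.541 0.115 2.442 2.075 0.321 0.   ]
110 [0.559 0.061 2.453 1.928 0.312 0.   ]
yaw -0.15999999999999998 [0.777 0.197 2.329 1.454 0.611 0.   ]
yaw -0.06 [0.715 0.165 2.375 1.603 0.518 0.   ]
yaw 0.04000000000000001 [0.636 0.137 2.413 1.797 0.42  0.   ]
yaw 0.24000000000000002 [0.434 0.102 2.459 2.524 0.238 0.   ]
yaw 0.34 [ 0.32   0.098  2.464 -3.071  0.206  0.   ]
tool el 50 [0.512 0.09  2.385 1.558 0.236 0.   ]
tool el 40 [0.572 0.16  2.495 2.346 0.466 0.   ]
tool el 35 [0.604 0.228 2.543 2.485 0.644 0.   ]
tool el 30 [0.636 0.321 2.584 2.558 0.845 0.   ]
```

```bash
cat >> kin.py <<'E'
def fk(q):
    h=np.array([np.cos(q[0]),np.sin(q[0]),0]);e=np.array([0,0,1.]);t=q[1]+q[2]
    F=np.sin(t)*h+np.cos(t)*e;dn=np.cos(t)*h-np.sin(t)*e;lf=np.cross(e,h)
    B=np.c_[lf,np.cross(F,lf),F]
    Rt=B@R.from_euler("ZXZ",[q[3],q[4],q[5]]).as_matrix()
    w=a1*h+d1*e+L2*(np.sin(q[1])*h+np.cos(q[1])*e)+fa*F+fb*dn
    return Rt,w+D*Rt[:,2]
def fik(Rt,p,q0):
    def f(q):
        Rr,pp=fk(q);return np.r_[(pp-p)/100,(R.from_matrix(Rt.T@Rr)).as_rotvec()*3]
    s=least_squares(f,q0);return s.x,np.linalg.norm(s.fun)
def rows(Q,R0,p0):
    # poses relative: use fk(Q[0]) as the start
    Ra,pa=fk(Q[0]);out=[]
    for q in Q[1:]:
        Rb,pb=fk(q);out.append((np.round(Ra.T@(pb-pa)/30,2).tolist(),np.round(np.degrees(R.from_matrix(Ra.T@Rb).as_rotvec())/6,2).tolist()))
    return out
E
python3 - <<'E'
from kin import *
s=readout.sense();q=s["qpos"];Rr,pp=fk(q)
print(q.round(3),pp-s["ee_pos"],np.degrees(R.from_matrix(Rr.T@s["tool_rot"]).as_rotvec()))
# final: any roll; scan j6
for d in(92,):
  o=ik(L+v*d,-v)
  j=np.array([o[0],o[1],o[2],2*np.pi-o[3],o[4],-2.6]);Rf2,pf=fk(j);print(j,pf-(L+v*d),Rf2,-v)
E
```

```text
[ 0.578 -0.144  2.478 -1.125  0.297  1.444] [ 0.57462875 -1.41888659  0.27997044] [-1.13523223e-14  1.92439080e-14 -1.10503891e-14]
[ 0.541       0.115       2.442       4.20818531  0.321      -2.6       ] [-0.10572114 -0.31001085 -0.01911181] [[ 0.63568898  0.32516569  0.70011913]
 [ 0.36520349 -0.92571805  0.09834885]
 [ 0.68009259  0.19316667 -0.70722041]] [ 0.70018845  0.09867188 -0.70710678]
```

```bash
cat > plan.py <<'E'
from kin import *
q0=readout.sense()["qpos"]
W=[q0,np.array([.56,-.05,2.4,1.5,.45,-.6]),np.array([.55,.03,2.4,3.0,.45,-1.7]),np.array([.541,.115,2.442,4.208,.321,-2.6])]
Q=[q0]
for a,b in zip(W[:-1],W[1:]):
    n=int(np.ceil(np.abs(b-a).max()/.18))
    for i in range(1,n+1): Q.append(a+(b-a)*i/n)
E
python3 - <<'E'
from plan import *
print(len(Q))
pr=None
for i,q_ in enumerate(Q):
    Rm,p=fk(q_)
    tips=np.array([p+Rm[:,1]*y+Rm[:,0]*x for y in(-40,40) for x in(-10,10)]+[p+Rm[:,2]*-20+Rm[:,1]*0])
    # distance to camera box (world approx)
    d=np.maximum(np.abs(tips-[573.5,195,55])-[30,30,55],0);dist=np.linalg.norm(d,axis=1).min()
    body=[p-88*Rm[:,2]+sx*37*Rm[:,0]+sy*95*Rm[:,1] for sx in(-1,1) for sy in(-1,1)]
    st="" if pr is None else f"{np.linalg.norm(p-pr[1]):.0f}mm {np.degrees(R.from_matrix(pr[0].T@Rm).magnitude()):.1f}"
    print(i,q_.round(2)[3:],p.round(0),st,"cam",round(dist),"minz",round(min(tips[:,2].min(),min(b[2] for b in body))))
    pr=(Rm,p)
E
```

```text
32
0 [-1.12  0.3   1.44] [430. 167. 202.]  cam 144 minz 175
1 [-0.95  0.31  1.31] [418. 166. 190.] 17mm 3.6 cam 139 minz 165
2 [-0.77  0.32  1.17] [405. 169. 178.] 18mm 3.6 cam 139 minz 155
3 [-0.6   0.33  1.03] [391. 175. 168.] 19mm 3.7 cam 141 minz 146
4 [-0.42  0.34  0.9 ] [376. 184. 159.] 19mm 3.8 cam 148 minz 139
5 [-0.25  0.35  0.76] [362. 197. 153.] 20mm 3.8 cam 156 minz 134
6 [-0.07  0.36  0.63] [348. 212. 149.] 21mm 3.9 cam 166 minz 131
7 [0.1  0.37 0.49] [336. 231. 147.] 22mm 3.9 cam 176 minz 131
8 [0.28 0.38 0.35] [326. 251. 149.] 23mm 4.0 cam 186 minz 134
9 [0.45 0.39 0.22] [319. 273. 153.] 24mm 4.1 cam 196 minz 139
10 [0.63 0.4  0.08] [314. 296. 161.] 25mm 4.1 cam 207 minz 147
11 [ 0.8   0.41 -0.06] [313. 320. 171.] 26mm 4.2 cam 218 minz 158
12 [ 0.98  0.42 -0.19] [315. 342. 184.] 27mm 4.3 cam 229 minz 171
13 [ 1.15  0.43 -0.33] [321. 364. 200.] 27mm 4.4 cam 240 minz 187
14 [ 1.33  0.44 -0.46] [331. 383. 218.] 28mm 4.4 cam 250 minz 204
15 [ 1.5   0.45 -0.6 ] [344. 400. 237.] 29mm 4.5 cam 260 minz 223
16 [ 1.67  0.45 -0.72] [360. 409. 251.] 23mm 4.2 cam 262 minz 236
17 [ 
[... 281 characters left out ...]
 [462. 396. 302.] 25mm 4.3 cam 244 minz 286
22 [ 2.67  0.45 -1.46] [483. 382. 306.] 25mm 4.4 cam 235 minz 289
23 [ 2.83  0.45 -1.58] [503. 365. 307.] 26mm 4.4 cam 225 minz 290
24 [ 3.    0.45 -1.7 ] [520. 345. 306.] 27mm 4.5 cam 213 minz 288
25 [ 3.17  0.43 -1.83] [530. 319. 290.] 32mm 5.0 cam 188 minz 272
26 [ 3.35  0.41 -1.96] [536. 293. 271.] 33mm 5.0 cam 164 minz 254
27 [ 3.52  0.39 -2.09] [537. 267. 250.] 33mm 5.0 cam 140 minz 233
28 [ 3.69  0.38 -2.21] [533. 243. 228.] 33mm 4.9 cam 117 minz 212
29 [ 3.86  0.36 -2.34] [525. 220. 205.] 33mm 4.9 cam 93 minz 189
30 [ 4.04  0.34 -2.47] [514. 201. 183.] 32mm 4.8 cam 76 minz 167
31 [ 4.21  0.32 -2.6 ] [499. 184. 160.] 32mm 4.7 cam 67 minz 146
```

Run:
```python
from plan import *
r=rows(Q[:16],0,0)
print([x[0] for x in r]);print([x[1] for x in r])
```

```text
[[0.03, -0.57, 0.04], [0.18, -1.14, 0.05], [0.44, -1.7, 0.02], [0.82, -2.22, -0.04], [1.3, -2.68, -0.14], [1.88, -3.05, -0.27], [2.54, -3.31, -0.43], [3.27, -3.46, -0.62], [4.04, -3.47, -0.81], [4.82, -3.34, -1.02], [5.6, -3.06, -1.23], [6.35, -2.63, -1.43], [7.03, -2.05, -1.61], [7.63, -1.35, -1.78], [8.12, -0.53, -1.91]]
[[0.52, -0.01, 0.3], [1.04, 0.06, 0.6], [1.56, 0.2, 0.9], [2.06, 0.42, 1.2], [2.54, 0.72, 1.5], [2.97, 1.09, 1.81], [3.35, 1.52, 2.13], [3.65, 2.02, 2.46], [3.88, 2.56, 2.8], [4.03, 3.14, 3.15], [4.08, 3.74, 3.52], [4.02, 4.35, 3.9], [3.87, 4.94, 4.3], [3.61, 5.51, 4.71], [3.26, 6.04, 5.14]]
```

Call:
{"api": "carry_out", "payload": {
  "linear": [
    [0.05, -0.55, 0.05],
    [0.2, -1.15, 0.05],
    [0.45, -1.7, 0],
    [0.8, -2.2, -0.05],
    [1.3, -2.7, -0.15],
    [1.9, -3.05, -0.25],
    [2.55, -3.3, -0.45],
    [3.25, -3.45, -0.6],
    [4.05, -3.45, -0.8],
    [4.8, -3.35, -1],
    [5.6, -3.05, -1.25],
    [6.35, -2.65, -1.45],
    [7.05, -2.05, -1.6],
    [7.65, -1.35, -1.8],
    [8.1, -0.55, -1.9],
    [8.1, -0.55, -1.9]
  ],
  "turn": [
    [0.5, 0, 0.3],
    [1.05, 0.05, 0.6],
    [1.55, 0.2, 0.9],
    [2.05, 0.4, 1.2],
    [2.55, 0.7, 1.5],
    [2.95, 1.1, 1.8],
    [3.35, 1.5, 2.15],
    [3.65, 2, 2.45],
    [3.9, 2.55, 2.8],
    [4.05, 3.15, 3.15],
    [4.1, 3.75, 3.5],
    [4, 4.35, 3.9],
    [3.85, 4.95, 4.3],
    [3.6, 5.5, 4.7],
    [3.25, 6.05, 5.15],
    [3.25, 6.05, 5.15]
  ]
}}

```text
time_s: 18.1
ee_pos: [343.5, 399.7, 235.6]
tool_rot: [[0.021, 0.956, 0.292], [0.68, -0.228, 0.697], [0.733, 0.184, -0.655]]
ft_force: [0.2, -0.3, -0.9]
gripper_width: 54.8
```

Run:
```python
from kin import *
chk()
q0=readout.sense()["qpos"];print(q0)
W=[q0,np.array([.55,.03,2.4,3.0,.45,-1.7])]
Q=[q0]
for a,b in zip(W[:-1],W[1:]):
    n=int(np.ceil(np.abs(b-a).max()/.18))
    for i in range(1,n+1): Q.append(a+(b-a)*i/n)
r=rows(Q,0,0)
print([x[0] for x in r]);print([x[1] for x in r])
```

```text
t 18.1 p [343.5 399.7 235.6] cmd [428.  167.4 200.3] rotdiff deg 51.58 q [ 0.55 -0.05  2.4   1.5   0.46 -0.61] F [ 0.2 -0.3 -0.9] T [-0.66  0.18  0.02] w 54.8
[ 0.5535254  -0.04826999  2.402874    1.50300105  0.45604795 -0.6081803 ]
[[0.56, 0.53, 0.06], [1.03, 1.16, 0.06], [1.38, 1.87, 0.02], [1.6, 2.63, -0.07], [1.68, 3.42, -0.2], [1.62, 4.23, -0.37], [1.42, 5.01, -0.57], [1.09, 5.76, -0.8], [0.62, 6.45, -1.05]]
[[-0.4, 0.49, 0.31], [-0.86, 0.91, 0.61], [-1.38, 1.27, 0.93], [-1.94, 1.54, 1.25], [-2.54, 1.74, 1.57], [-3.16, 1.85, 1.91], [-3.8, 1.88, 2.26], [-4.43, 1.81, 2.62], [-5.05, 1.66, 3.0]]
```

Tracking the plan closely; continuing.

Call:
{"api": "carry_out", "payload": {
  "linear": [
    [0.55, 0.55, 0.05],
    [1.05, 1.15, 0.05],
    [1.4, 1.85, 0],
    [1.6, 2.65, -0.05],
    [1.7, 3.4, -0.2],
    [1.6, 4.25, -0.35],
    [1.4, 5, -0.55],
    [1.1, 5.75, -0.8],
    [0.6, 6.45, -1.05],
    [0.6, 6.45, -1.05]
  ],
  "turn": [
    [-0.4, 0.5, 0.3],
    [-0.85, 0.9, 0.6],
    [-1.4, 1.25, 0.95],
    [-1.95, 1.55, 1.25],
    [-2.55, 1.75, 1.55],
    [-3.15, 1.85, 1.9],
    [-3.8, 1.9, 2.25],
    [-4.45, 1.8, 2.6],
    [-5.05, 1.65, 3],
    [-5.05, 1.65, 3]
  ]
}}

```text
time_s: 19.1
ee_pos: [518.0, 345.5, 302.5]
tool_rot: [[0.191, 0.64, 0.744], [0.417, -0.739, 0.529], [0.889, 0.209, -0.408]]
ft_force: [-0.5, 0.4, -1.5]
gripper_width: 55.0
```

Run:
```python
from kin import *
s=readout.sense();q0=s["qpos"];print(q0.round(3),s["ee_pos"],fk(q0)[1]-s["ee_pos"])
d=100  # TCP stop short
Rr=fk(np.array([.541,.115,2.442,4.208,.321,-2.6]))[0]
Rt=tool(Rr[:,1],-v)
pt=L+v*110+fk(q0)[1]-s["ee_pos"]
qf,e=fik(Rt,pt,np.array([.541,.115,2.442,4.208,.321,-2.6]));print(qf.round(3),e)
Q=[q0+(qf-q0)*i/8 for i in range(9)]
r=rows(Q,0,0)
print([x[0] for x in r]);print([x[1] for x in r])
```

```text
[ 0.55   0.029  2.401  2.996  0.443 -1.698] [517.98352433 345.53878631 302.50636344] [ 0.53894565 -1.41627969  0.47766242]
[ 0.554  0.059  2.453  4.353  0.309 -2.741] 3.0935885857298542e-15
[[-0.6, 0.72, -0.06], [-1.29, 1.35, -0.18], [-2.07, 1.86, -0.37], [-2.91, 2.24, -0.61], [-3.77, 2.49, -0.89], [-4.64, 2.6, -1.21], [-5.49, 2.58, -1.55], [-6.3, 2.44, -1.89]]
[[-0.61, -0.38, 0.23], [-1.16, -0.83, 0.46], [-1.63, -1.34, 0.7], [-2.02, -1.9, 0.96], [-2.34, -2.48, 1.24], [-2.57, -3.08, 1.53], [-2.72, -3.67, 1.85], [-2.8, -4.26, 2.18]]
```

Run:
```python
from kin import *
s=readout.sense();q0=s["qpos"]
Rr=fk(np.array([.541,.115,2.442,4.208,.321,-2.6]))[0]
Rt=tool(Rr[:,1],-v)
pt=L+v*92+fk(q0)[1]-s["ee_pos"]
qf,e=fik(Rt,pt,np.array([.541,.115,2.442,4.208,.321,-2.6]));print(qf.round(3),e)
Q=[q0+(qf-q0)*i/8 for i in range(9)]
r=rows(Q,0,0)
print([x[0] for x in r]);print([x[1] for x in r])
```

```text
[ 0.536  0.113  2.442  4.204  0.318 -2.6  ] 5.416952194054118e-10
[[-0.66, 0.66, 0.01], [-1.4, 1.24, -0.04], [-2.21, 1.73, -0.14], [-3.07, 2.12, -0.31], [-3.95, 2.4, -0.52], [-4.84, 2.57, -0.78], [-5.72, 2.62, -1.06], [-6.57, 2.58, -1.38]]
[[-0.55, -0.4, 0.24], [-1.05, -0.87, 0.49], [-1.49, -1.37, 0.74], [-1.87, -1.92, 1.0], [-2.2, -2.49, 1.27], [-2.46, -3.08, 1.56], [-2.66, -3.67, 1.86], [-2.8, -4.26, 2.18]]
```

Call:
{"api": "carry_out", "payload": {
  "linear": [
    [-0.65, 0.65, 0],
    [-1.4, 1.25, -0.05],
    [-2.2, 1.75, -0.15],
    [-3.05, 2.1, -0.3],
    [-3.95, 2.4, -0.5],
    [-4.85, 2.55, -0.8],
    [-5.7, 2.6, -1.05],
    [-6.57, 2.58, -1.38],
    [-6.57, 2.58, -1.38],
    [-6.57, 2.58, -1.38]
  ],
  "turn": [
    [-0.55, -0.4, 0.25],
    [-1.05, -0.85, 0.5],
    [-1.5, -1.35, 0.75],
    [-1.85, -1.9, 1],
    [-2.2, -2.5, 1.25],
    [-2.45, -3.1, 1.55],
    [-2.65, -3.65, 1.85],
    [-2.8, -4.25, 2.2],
    [-2.8, -4.25, 2.2],
    [-2.8, -4.25, 2.2]
  ]
}}

```text
time_s: 20.1
ee_pos: [500.6, 186.4, 162.5]
tool_rot: [[0.631, 0.327, 0.703], [0.364, -0.926, 0.104], [0.685, 0.191, -0.703]]
ft_force: [0.7, -0.6, -1.5]
gripper_width: 55.1
```

Run:
```python
from h import *
s=readout.sense();save(s["tool_rot"],s["ee_pos"]);chk()
print(s["tool_rot"][:,2],-v,"TCP off in v:",(s["ee_pos"]-L)@v,"lat",(s["ee_pos"]-L)-((s["ee_pos"]-L)@v)*v, "ang",np.degrees(np.arccos(-s["tool_rot"][:,2]@v)))
def g(im,x,y,w,h,k,f):
    im=cv2.resize(im[y:y+h,x:x+w,::-1],None,fx=k,fy=k,interpolation=2).copy()
    for i in range(0,w,5): cv2.putText(im,str(x+i),(i*k,10),0,.35,(0,255,255),1);cv2.line(im,(i*k,0),(i*k,6),(0,220,220),1)
    for i in range(0,h,5): cv2.putText(im,str(y+i),(0,i*k),0,.35,(0,255,255),1)
    cv2.imwrite(f,im)
im=vision.snapshot("side");cv2.imwrite("pics/side11f.png",im[:,:,::-1]);g(im,255,195,75,75,8,"pics/side11.png")
im=vision.snapshot("top");cv2.imwrite("pics/top11f.png",im[:,:,::-1]);g(im,165,180,75,75,8,"pics/top11.png")
```

```text
t 20.1 p [500.6 186.4 162.5] cmd [500.6 186.4 162.5] rotdiff deg 0.0 q [ 0.54  0.11  2.44  4.19  0.32 -2.59] F [ 0.7 -0.6 -1.5] T [-0.08  0.54  0.01] w 55.1
[ 0.70347522  0.10390193 -0.70308392] [ 0.70018845  0.09867188 -0.70710678] TCP off in v: 92.30176979535335 lat [1.65115951 2.11023598 1.92947346] ang 0.42235938162659603
```

View pics/side11.png

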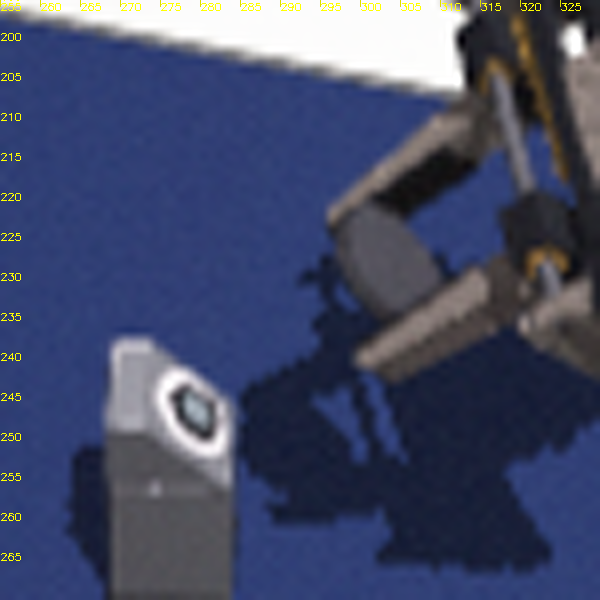

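View pics/top11.png

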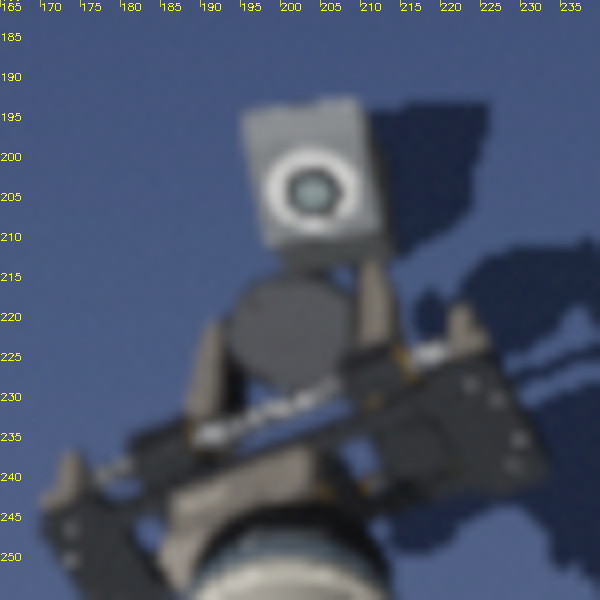

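View pics/side11f.png

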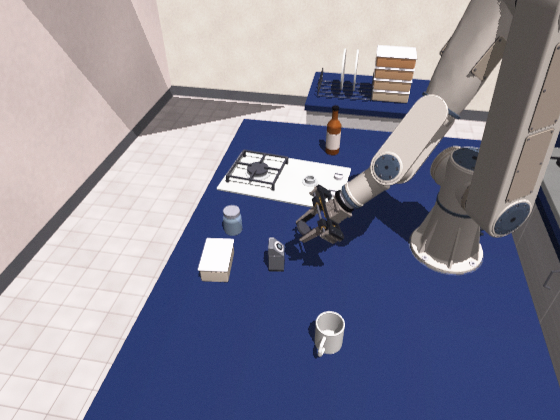

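```bash
python3 - <<'E'
from h import *
s=readout.sense();p=s["ee_pos"];tz=s["tool_rot"][:,2]
t,e=tri([303.0,227.3],[201.1,221.3]);print(t,e)
d=t-L;print("along v",d@v,"lat",d-(d@v)*v,"rel TCP tool frame",s["tool_rot"].T@(t-p))
# predicted outline of top face for several depths behind TCP
for k in (24,20,28):
    c=p-tz*k; th=np.linspace(0,2*np.pi,13)[:-1]
    P=[c+28*(np.cos(a)*s["tool_rot"][:,0]+np.sin(a)*s["tool_rot"][:,1]) for a in th]
    for n,f,x0,y0 in(("side","pics/side11.png",255,195),("top","pics/top11.png",165,180)):
        im=cv2.imread(f if k==24 else f.replace(".png","o.png")) if 1 else 0
        u=(proj(n,P)-[x0,y0]+.45)*8
        cv2.polylines(im,[np.int32(np.round(u))],True,{24:(0,255,0),20:(0,0,255),28:(255,255,0)}[k],1)
        cv2.imwrite(f.replace(".png","o.png"),im)
E
python3 -c "
import cv2,numpy as np
cv2.imwrite('pics/o11.png',np.hstack([cv2.imread('pics/side11o.png')[120:420,200:600],cv2.imread('pics/top11o.png')[150:450,100:500]]))"
```

```text
[487.14046107 186.83205245 182.6554821 ] [ 0.6739699   0.18829294  0.03582043 -0.72532243]
along v 115.95381124631693 lat [4.72997994 4.8734333  5.36375586] rel TCP tool frame [  4.97608969  -1.05835347 -23.56921498]
```

View pics/o11.png

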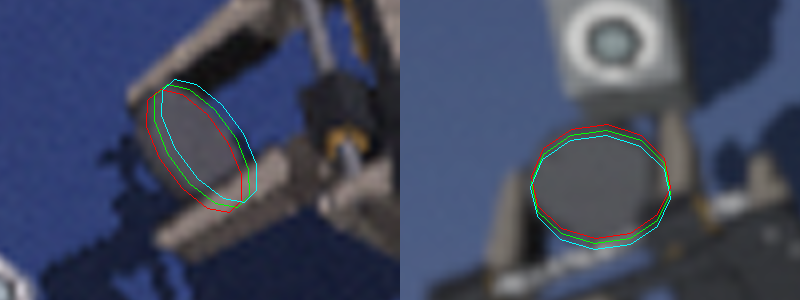

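Run:
```python
from h import *
s=readout.sense();p=s["ee_pos"];tz=s["tool_rot"][:,2];Rm=s["tool_rot"]
th=np.linspace(0,2*np.pi,37)[:-1]
outs=[]
for (k,dx) in((24,0),(24,3),(21,0),(21,3)):
    ims=[]
    for n,f,x0,y0,cr in(("side","pics/side11.png",255,195,(120,420,40,340)),("top","pics/top11.png",165,180,(180,480,140,440))):
        im=cv2.imread(f)
        P=[p-tz*kk+Rm[:,0]*dx+28*(np.cos(a)*Rm[:,0]+np.sin(a)*Rm[:,1]) for kk in(k,k-10) for a in th]
        u=(proj(n,P)-[x0,y0]+.45)*8
        cv2.polylines(im,[cv2.convexHull(np.int32(np.round(u)))],True,(0,255,0),1)
        if n=="side": cr=(120,420,250,550)
        im=im[cr[0]:cr[1],cr[2]:cr[3]].copy();cv2.putText(im,f"{k} {dx}",(5,20),0,.6,(0,255,255),1);ims.append(im)
    outs.append(np.vstack(ims))
o=np.hstack(outs);cv2.imwrite("pics/o12.png",cv2.resize(o,(800,400),interpolation=cv2.INTER_AREA))
```

View pics/o12.png

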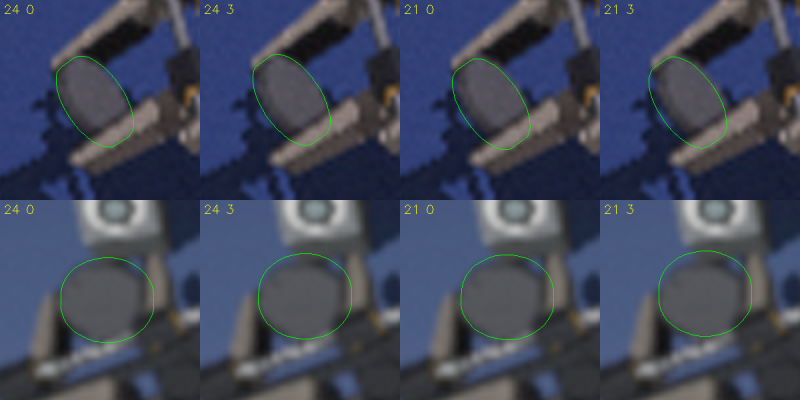

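Run:
```python
from h import *
s=readout.sense();save(s["tool_rot"],s["ee_pos"])
togo(tool(s["tool_rot"][:,1],-v),L+v*92)
```

```text
lin [-0.121  0.032  0.011] turn [-0.025 -0.069 -0.   ] dist 3.764785170289132 ang 0.4398689235736357
```

Call:
{"api": "carry_out", "payload": {
  "linear": [
    [-0.06, 0.02, 0],
    [-0.12, 0.03, 0.01],
    [-0.12, 0.03, 0.01],
    [-0.12, 0.03, 0.01],
    [-0.12, 0.03, 0.01],
    [-0.12, 0.03, 0.01],
    [-0.12, 0.03, 0.01]
  ],
  "turn": [
    [-0.02, -0.04, 0],
    [-0.02, -0.07, 0],
    [-0.02, -0.07, 0],
    [-0.02, -0.07, 0],
    [-0.02, -0.07, 0],
    [-0.02, -0.07, 0],
    [-0.02, -0.07, 0]
  ]
}}

```text
time_s: 20.9
ee_pos: [498.6, 183.7, 159.6]
tool_rot: [[0.638, 0.323, 0.699], [0.363, -0.927, 0.097], [0.679, 0.191, -0.709]]
ft_force: [-0.3, 0.0, -2.9]
gripper_width: 55.0
```

Run:
```python
from h import *
s=readout.sense();print(s["ee_pos"],"TCP along v",(s["ee_pos"]-L)@v,"lat",(s["ee_pos"]-L)-((s["ee_pos"]-L)@v)*v,"ang",np.degrees(np.arccos(-s["tool_rot"][:,2]@v)),s["joint_vel"].round(3),s["gripper_width"])
im=vision.snapshot("top");cv2.imwrite("pics/top12.png",cv2.resize(im[170:270,150:250,::-1],None,fx=5,fy=5,interpolation=2))
```

```text
[498.58115949 183.73388413 159.59338392] TCP along v 91.94150248546839 lat [-0.64246278 -0.59407472 -0.71907596] ang 0.15242447528000688 [ 0.001  0.001  0.     0.002  0.002 -0.002] 55.03136636161398
```

View pics/top12.png

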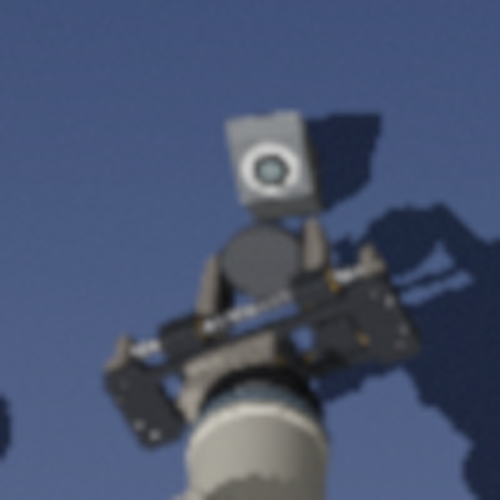

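View pics/top11f.png

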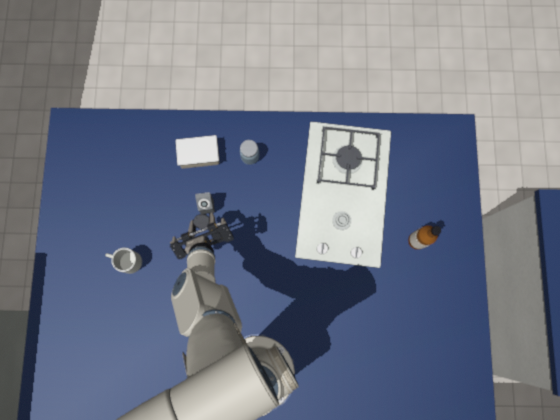

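The top view shows the camera standing, its lens at about (204,204). The cap is held in front of the lens at about (202,221), the burner at (343,219) is bare, and the bystanders are in their original places. The arm is at rest, so I'm handing the job in.

```bash
python3 -c "
from bench import manip
print(manip.sign_off())"
```

```text
the job is handed in; nothing more can be done
None
```

The camera stands upright on the worktop and has been let go of. The cap is off the small burner and was being held still in front of the lens when I handed the job in, at about 21 s of the 51 s allowed.

- **Camera:** I gripped it across its ±x sides, turned it 90° in the air and set it down. A fit over both views afterwards put it upright, with its base within 0.4 mm of the worktop. The lens came out at about (563.5, 193.5, 95.5) mm.
- **Cap:** By the arm's reading it was about 100 mm from the lens. It was about 1 mm off the lens axis and tilted about 0.2° from square. The pictures add about 2–3 mm of uncertainty, and the grip held at 55 mm.
- **Bystanders:** In the last full pictures the mug, jar, container and bottle looked to be where they started. I compared them by eye and did not measure them.

**Checks that disagreed:**
- **Cap height:** My first two-view reading of the cap's top was 39.7 mm, against 44 mm from the text. The final pictures agreed with the text value.
- **Wrist:** The straight approach to the final pose ran towards a wrist joint limit. I took the wrist the long way round, well clear of everything.

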